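Re-card and reset an inverter control unit, then clear the bench

TASK

Close up the control unit after its service and clear the bench: slide every plug-in card from the wooden stand fully down into a free slot of the black control unit, and once all cards are in, press its recessed red reset button right down with the tip of the test probe, hold it a moment, and put the probe back upright and fully down in its hole in the stand. Also hang each white parts tub with a handle by that handle on a double hook of the blue rack, one tub to a hook across both prongs, hanging still and level, at any point of the job. Leave the other things on the bench where they are.

Things in the scene. Friction and masses are not known exactly. Their poses are not given: they have to be found in the camera images.
- tub_1: White plastic parts tub, open top, 80 (x) x 100 (y) x 45 mm high, 110 g, with a stiff grey bail handle: round bar 9 mm thick running along the tub's y, its centre line 115 mm above the origin, between two legs at y = +-46 mm that rise from the tub's ends. Origin: centre of the underside; z up when it stands. May be absent.
- tub_2: White plastic parts tub, open top, 80 (x) x 100 (y) x 45 mm high, 110 g, with a stiff grey bail handle: round bar 9 mm thick running along the tub's y, its centre line 115 mm above the origin, between two legs at y = +-46 mm that rise from the tub's ends. Origin: centre of the underside; z up when it stands. May be absent.
- tub_3: White plastic parts tub, open top, 80 (x) x 100 (y) x 45 mm high, 110 g, with a stiff grey bail handle: round bar 9 mm thick running along the tub's y, its centre line 115 mm above the origin, between two legs at y = +-46 mm that rise from the tub's ends. Origin: centre of the underside; z up when it stands. May be absent.
- card_1: Plug-in card standing upright in the service stand: green board 76 (x) x 6 (y) x 75 mm high with an orange grip block 40 (x) x 10 (y) mm on top, from 70 to 105 mm above the origin, 120 g. Origin: centre of the lower edge; z up. At the start its underside is 8 mm above the table.
- card_2: Plug-in card standing upright in the service stand: green board 76 (x) x 6 (y) x 75 mm high with an orange grip block 40 (x) x 10 (y) mm on top, from 70 to 105 mm above the origin, 120 g. Origin: centre of the lower edge; z up. At the start its underside is 8 mm above the table.
- probe: Red test probe standing upright in its hole in the service stand, 105 mm long, 40 g: steel tip shank 8 mm thick for the lowest 38 mm, finger guard disc 24 mm wide from 38 to 43 mm, round handle 15 mm thick from 43 to 105 mm. Origin: the tip; z along the probe towards the handle.
- probe_tip (a point): The probe's tip (its origin).
- probe_guard (a point): On the probe's axis at the underside of the finger guard, 38 mm above the tip.
- stand: Wooden service stand, fixed, 100 (x) x 200 (y) x 50 mm high, with two card slots (82 x 9 mm, 42 mm deep, along x, at y = +65 and 0 mm) and a probe hole (14 mm wide, at y = -70 mm). Origin: centre of the underside.
- probe_hole (a point): Centre of the mouth of the probe's hole on the stand's top, 50 mm above the table; hole 14 mm wide, 42 mm deep. A probe put back has its finger guard resting on the stand here.
- unit: Black inverter control unit, fixed, its slotted part 180 (x) x 200 (y) x 100 mm high, a finned heat sink 130 mm long and 90 mm high behind it (+x). Two card slots in the top run along the unit's x at y = +10 and -50 mm, with pale lips; the red recessed reset button lies at x = -40, y = +70 mm, in a yellow ring. Origin: centre of the underside of the slotted part.
- slot_a (a point): Floor centre of card slot a of the unit, 40 mm above the table and 60 mm below the unit's top; slot 84 mm long (unit's x) and 10 mm wide (unit's y), with a 4 mm chamfer at its mouth. A card fully in has its origin here; either slot takes any card.
- slot_b (a point): Floor centre of card slot b of the unit, 40 mm above the table and 60 mm below the unit's top; slot 84 mm long (unit's x) and 10 mm wide (unit's y), with a 4 mm chamfer at its mouth. A card fully in has its origin here; either slot takes any card.
- button_top (a point): Centre of the red reset button's face, 12 mm wide, 10 mm below the unit's top at the bottom of a round well 16 mm wide; it is pressed straight down.
- reset_button (a joint): Travel of the reset button: 0 = up, 0.005 m = fully down; spring, about 2.5 to 4.5 N.
- rack: Blue fixed hook rack, 420 mm wide (y): cross beam at x = +65 mm, 195-225 mm above the table, three double hooks at y = -125, 0, +125 mm. Each is two steel prongs 7 mm thick, 25 mm to either side of its centre, that point to -x, dip to a seat at x = 0 and turn up to tips at x = -22 mm, 224 mm above the table. Origin: on the table under the middle hook's seat.
- hook_1 (a point): Double hook 1 of the rack (y = -125 mm): where the centre of a hung tub's handle bar rests, midway between the two prongs, 209 mm above the table; axes as the rack's (prongs point to -x, bar lies along y; room between the prongs for the fingers).
- hook_2 (a point): Double hook 2 of the rack (the middle, y = 0): where the centre of a hung tub's handle bar rests, midway between the two prongs, 209 mm above the table; axes as the rack's (prongs point to -x, bar lies along y; room between the prongs for the fingers).
- hook_3 (a point): Double hook 3 of the rack (y = +125 mm): where the centre of a hung tub's handle bar rests, midway between the two prongs, 209 mm above the table; axes as the rack's (prongs point to -x, bar lies along y; room between the prongs for the fingers).
- screwdriver: Loose screwdriver on the table, lying along its x; not part of the job.
- tape_roll: Roll of black tape, 84 mm across and 24 mm high; not part of the job. Origin: its underside.
- multimeter: Yellow multimeter lying flat, 85 x 160 x 35 mm; not part of the job. Origin: its underside.
- flask: Black drinking flask, 66 mm across, about 170 mm high; not part of the job. Origin: its underside.
- small_tray: Small white tray without a handle, 75 x 55 x 35 mm; not part of the job. Origin: its underside.

How it is judged:
By the outcome, as a careful person would: the job done as asked, in the order asked, and still so for the second after the job is handed in, with the robot touching nothing.
Of tub_1, tub_2, tub_3 only 2 to 3 are there at a start; the rules pass over those that are not, and their reading is None.
At some moment in a run one of tub_1, tub_2, tub_3 may be knocked a few centimetres aside while the robot is not near it.
It also fails if it takes over 200 s, if anything falls off the work surface, if the arm or the gripper's body presses on something with over 40 N, if the wrist force passes 120 N, or if a joint passes its speed limit or range.

ROBOT

A 6-joint arm with a two-finger parallel gripper is mounted at the origin on the work surface. World frame = base frame: x ahead of the robot, y to its left, z up, the work surface at z = 0. Lengths are in mm, angles in rad, forces in N, time in s.
With the tool pointing down it reaches from about 350 to 875 mm from the base axis. Payload 4.2 kg.
Tool frame: the origin (TCP) lies midway between the tips of the shut fingers; the grasp point (between the pads) lies behind it (arm.tcp_to_grasp is the z of the grasp point in the tool frame, in mm); z points along the fingers, y is the direction in which the jaws open and shut (so a half turn about z gives the same grasp; the last joint's range is limited). The gripper opens to 85 mm and grips with 20 to 120 N. Pads are 22 mm wide; open, the fingers measure 114 mm over their backs; the gripper's body (76 mm by 85 mm) begins 54 mm behind the grasp point. The pads swing forward as they close: fully open they stand 13 mm farther back than shut.
Start: joints at [-0.882, 0.385, 0.008, 0, -1.194, -0.259], TCP at [260.443, -568.127, 192.912] pointing down, gripper open.
Joint ranges: [-3.14, 3.14], [-1.21, 2.06], [-1.07, 1.41], [-3.16, 2.05], [-2.99, -0.16], [-3.1, 3.1]. Speed limits (rad/s): [2.79, 2.79, 3.14, 3.14, 3.14, 3.14].

INTERFACE

Orientations are given as a unit quaternion [x, y, z, w].
In Python, from bench import arm, optics, job_done gives the robot as it stands.
- The arm moves only by the tool carry_out, never from a script. Its argument "increments" is a list that holds one entry, the list of rows, each a list of 7 numbers: the shift along the world's x, y, z in m, then the turn, a rotation vector about the world's x, y, z in degrees, then the closure, from -1 (fully open) to 1 (shut). In form: [[[x, y, z, ax, ay, az, fingers], ...]]. A call has 1 to 5 rows; each row shifts and turns the commanded pose from where the row before left it; what a row does not reach is not made up. A row lasts 1/10 s, in which the tool goes at most 50 mm and 8.59 degrees, less where a joint would pass 70% of its speed; a pose out of reach is approached as far as the arm can. A call is refused whole if a number of a shift passes 0.05 or a number of a turn 8.59, either way. A call with a gripper value outside its range is refused whole. The fingers move at their own pace and stop on an object; the grip force is fixed at half the most. Time passes only in rows, so rows that do not move let the fingers close. It gives the time, the measured TCP pose, the force and the opening at its end, in the units of the state.
- arm.read_state(): the state, without advancing time (a new reading comes with each control period).
- optics.get_image(name): name is "side" or "top"; returns a dict with "color" (384x512x3 uint8, red, green, blue), "fx", "fy", "cx", "cy" (pixels), "distortion" ([k1, k2, p1, p2, k3] as OpenCV has them; the pictures are not rectified), "rvec" (rotation vector, rad) and "tvec" (3), from world to camera coordinates, as OpenCV has them. Camera axes: x right, y down, z forward; pixel columns grow to the right and rows downward; lengths in mm; the calibration is good to about 2 mm. A picture is of the moment at which its call begins. There is no depth.
- job_done(): hands the job in, once; it reports no verdict.
The state is a dict: "clock": time; "joints": joint angles; "joint_vel": joint speeds; "joint_efforts": joint torques, N m; "position": TCP position; "ee_rot": TCP orientation; "contact_force": force on the tool from outside, world axes, zero at the start; "wrist_torque": the same for the moment, N m; "gripper_width": finger opening in mm.
Only numpy, scipy, OpenCV 4.12 (cv2) and the standard library are available. Lean on these libraries where they do the work, as an engineer would, in place of code of your own. Each camera call takes 0.05 s, during which the arm holds its last target.

## Working session

There is one attempt and no reset: what is moved stays moved. The work goes in short steps, Python scripts to look and compute and a tool call to move; the robot and the scene stay as the last step left them, time stands still between calls to the robot, and variables do not carry over. Pictures are saved under pics/ and viewed, and the job is handed in when it is done.

Besides the shell and the picture viewer there is one more tool, called after ">>>" as name([rows], argument=value, ...), one row to a line, values as JSON. carry_out: Moves the arm, as the interface text tells. Its arguments: {"type":"object","properties":{"increments":{"type":"array","items":{"type":"array","items":{"type":"array","items":{"type":"number"}}}}},"required":["increments"]}

```bash
ls; mkdir -p pics; python3 - <<'E'
from bench import arm, optics
import cv2
s=arm.read_state(); print(s); print(arm.tcp_to_grasp)
for n in("side","top"):
    d=optics.get_image(n); cv2.imwrite(f"pics/{n}0.png",cv2.resize(d["color"][:,:,::-1],(800,600),interpolation=cv2.INTER_CUBIC))
    print({k:v for k,v in d.items() if k!="color"})
E
```

```text
pics
{'clock': 0.0, 'joints': array([-8.82433875e-01,  3.85576084e-01,  6.62883919e-03, -5.17136821e-04,
       -1.19398882e+00, -2.58556868e-01]), 'joint_vel': array([ 1.83202586e-03,  8.28628466e-05, -3.56087183e-04, -1.38699299e-03,
        1.26225289e-03,  4.39447332e-05]), 'joint_efforts': array([-5.19355435e-04, -3.92290771e+01,  1.88397235e+01,  4.18603599e+00,
       -4.60772906e-03, -5.68660340e-06]), 'position': array([ 260.15189864, -567.55153599,  191.80837051]), 'ee_rot': array([-2.13159124e-01,  9.77016881e-01,  1.06176030e-03, -2.73936524e-04]), 'contact_force': array([ 0.66520197, -0.01131344,  0.12081688]), 'wrist_torque': array([ 0.04880042, -0.06881849, -0.00270337]), 'gripper_width': 85.36938138742089}
-18.700000000000003
{'fx': 378.2022915013984, 'fy': 378.2022915013984, 'cx': 259.3935955304875, 'cy': 189.61976982894427, 'distortion': array([-0.01146689,  0.        ,  0.        ,  0.        ,  0.        ]), 'rvec': array([ 0.11970852, -2.84422103,  1.23991281]), 'tvec': array([ 489.44944795,   88.69229658, 1345.33638688])}
{'fx': 388.0448383621567, 'fy': 388.0448383621567, 'cx': 256.7932728858015, 'cy': 194.6121477677109, 'distortion': array([-0.13130989,  0.        ,  0.        ,  0.        ,  0.        ]), 'rvec': array([ 2.15903882, -2.10871507,  0.18341465]), 'tvec': array([  10.13973147,  501.26950067, 1458.07731194])}
```

View pics/top0.png

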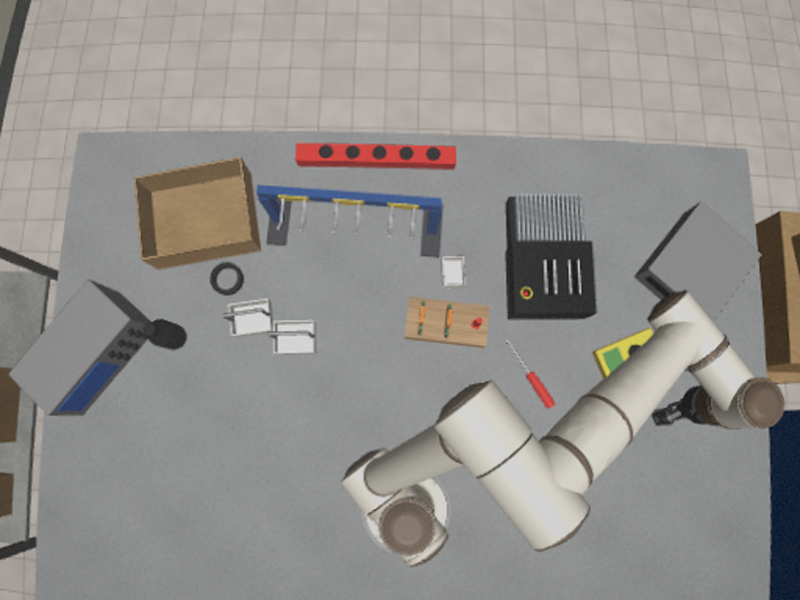

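View pics/side0.png

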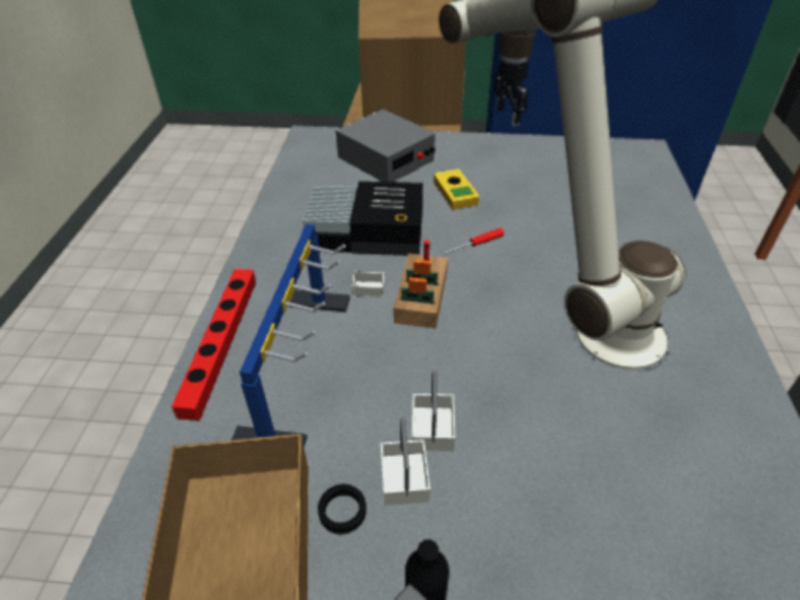

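The top view (800x600) shows the robot's base near (405,515), two tubs at (250,317) and (293,337), the stand at (447,322), the unit at (550,280) and the rack at (350,215). Next I'll crop in for detail.

```bash
cat > h.py <<'E'
from bench import arm, optics
import cv2, numpy as np
def cam(n):
    d=optics.get_image(n); K=np.array([[d["fx"],0,d["cx"]],[0,d["fy"],d["cy"]],[0,0,1]])
    R=cv2.Rodrigues(d["rvec"])[0]; d["K"]=K; d["R"]=R; d["C"]=-R.T@d["tvec"]; return d
def ray(d,uv):
    p=cv2.undistortPoints(np.array(uv,float).reshape(-1,1,2),d["K"],d["distortion"]).reshape(-1,2)
    r=np.c_[p,np.ones(len(p))]@d["R"]; return r
def plane(d,uv,z):
    r=ray(d,uv); return d["C"]+r*((z-d["C"][2])/r[:,2])[:,None]
def proj(d,P):
    return cv2.projectPoints(np.array(P,float).reshape(-1,1,3),d["rvec"],d["tvec"],d["K"],d["distortion"])[0].reshape(-1,2)
def two(d1,p1,d2,p2):
    a=ray(d1,p1)[0];b=ray(d2,p2)[0];a/=np.linalg.norm(a);b/=np.linalg.norm(b)
    t=np.linalg.lstsq(np.c_[a,-b],d2["C"]-d1["C"],rcond=None)[0]
    A=d1["C"]+t[0]*a;B=d2["C"]+t[1]*b
    return (A+B)/2,np.linalg.norm(A-B)
def crop(d,u0,v0,u1,v1,s,name):
    cv2.imwrite(f"pics/{name}.png",cv2.resize(d["color"][v0:v1,u0:u1,::-1],None,fx=s,fy=s,interpolation=cv2.INTER_NEAREST))
E
python3 - <<'E'
from h import *
t=cam("top");s=cam("side")
print(t["C"],s["C"])
crop(t,255,115,385,240,6,"t1");crop(t,140,110,290,235,5,"t2");crop(s,240,105,310,220,5,"s1");crop(s,150,130,310,330,3,"s2")
E
```

```text
[ 248.07542027   22.27992052 1521.61938902] [406.19891804 963.51382342 981.83533777]
```

View pics/t1.png

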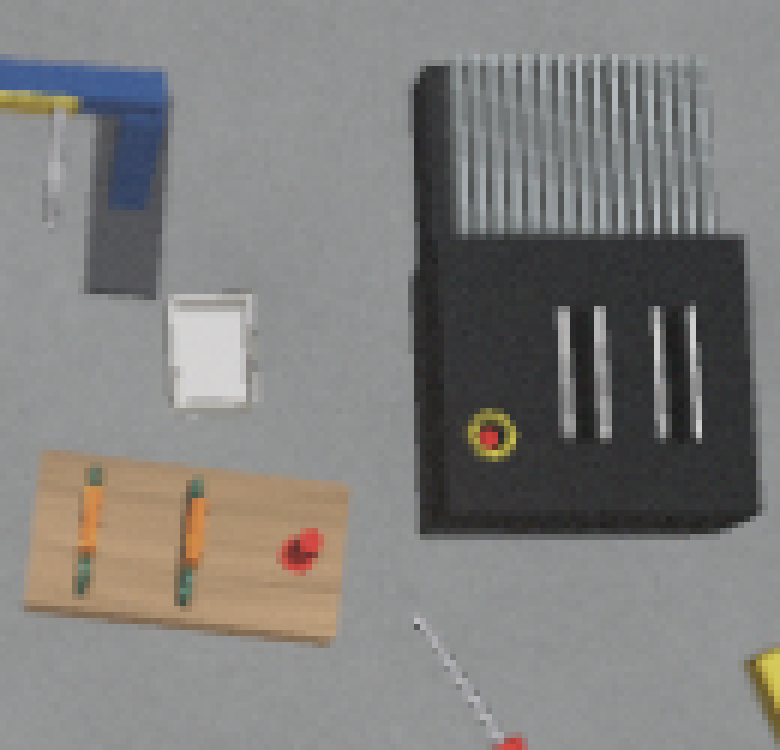

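View pics/t2.png

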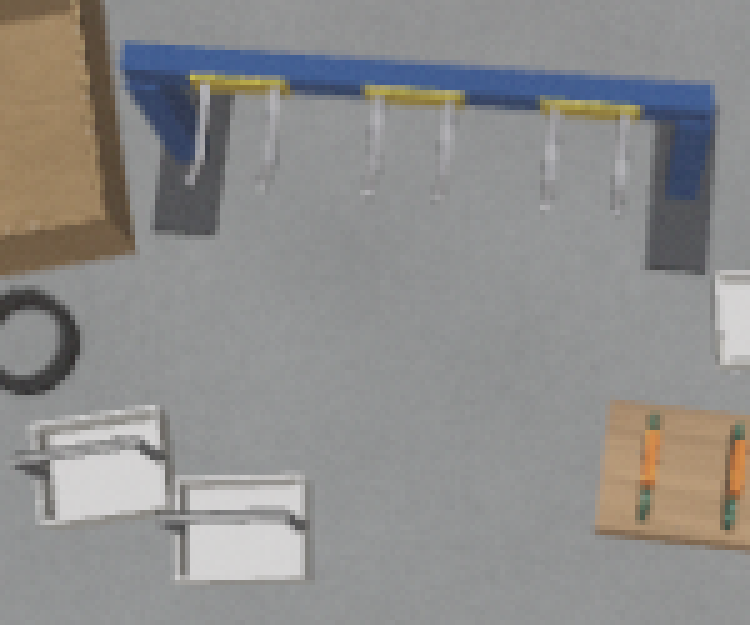

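View pics/s1.png

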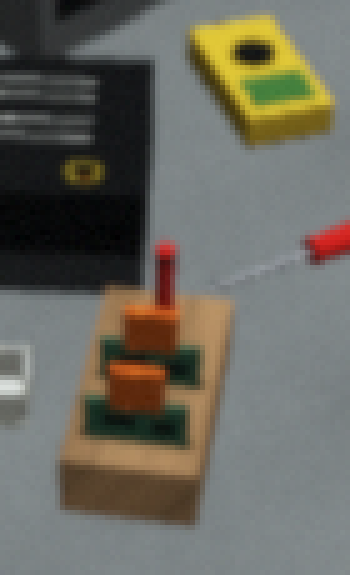

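View pics/s2.png

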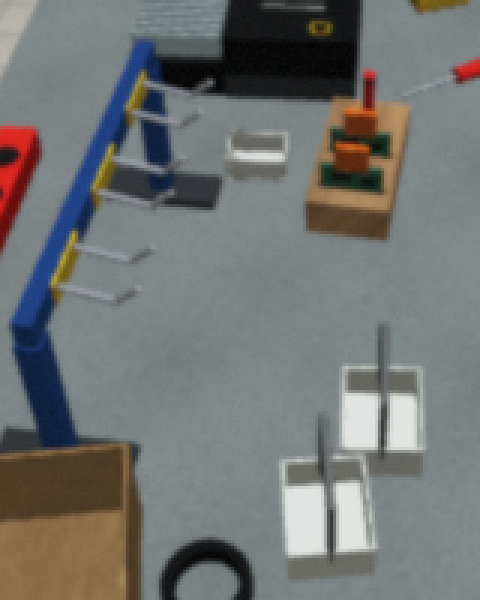

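```bash
python3 - <<'E'
from h import *
t=cam("top");s=cam("side")
def blobs(d,lo,hi,box,amin=3,hsv=True):
    im=cv2.cvtColor(d["color"],cv2.COLOR_RGB2HSV) if hsv else d["color"]
    m=cv2.inRange(im,np.array(lo),np.array(hi)); z=np.zeros_like(m); u0,v0,u1,v1=box; z[v0:v1,u0:u1]=m[v0:v1,u0:u1]
    n,l,st,c=cv2.connectedComponentsWithStats(z)
    return [(c[i],st[i],np.argwhere(l==i)[:,::-1]) for i in range(1,n) if st[i,4]>=amin]
def show(name,d,bl,z):
    for c,st,p in bl:
        r=cv2.minAreaRect(p.astype(np.float32))
        box=cv2.boxPoints(r); 
        print(name,"c",c.round(1),"A",st[4],"xy",plane(d,c,z)[0,:2].round(1),"corners",plane(d,box,z)[:,:2].round(0).tolist())
show("orange top z113",t,blobs(t,(6,150,150),(16,255,255),(255,180,320,230)),113)
show("red probe/btn",t,blobs(t,(0,150,90),(5,255,255),(295,170,345,215)),100)
show("red hi",t,blobs(t,(170,150,90),(180,255,255),(295,170,345,215)),100)
show("ring",t,blobs(t,(22,120,90),(35,255,255),(325,175,350,200)),100)
show("lips",t,blobs(t,(0,0,110),(180,60,255),(345,160,375,192)),100)
show("wood",t,blobs(t,(8,50,60),(20,149,255),(255,185,320,225),50),50)
show("yellow",t,blobs(t,(22,120,90),(35,255,255),(170,115,285,140)),210)
show("side orange",s,blobs(s,(4,150,100),(16,255,255),(240,150,310,220)),100)
show("side ring",s,blobs(s,(22,120,90),(35,255,255),(245,130,265,145)),100)
show("side lips",s,blobs(s,(0,0,90),(180,60,255),(236,115,262,136)),100)
show("side red",s,blobs(s,(0,150,90),(5,255,255),(265,150,280,170)),110)
E
```

```text
orange top z113 c [269.8 201. ] A 22 xy [466.2 -26.2] corners [[448.0, -21.0], [486.0, -25.0], [485.0, -31.0], [447.0, -27.0]]
orange top z113 c [287.  202.8] A 26 xy [461.  -89.8] corners [[479.0, -86.0], [479.0, -93.0], [442.0, -94.0], [442.0, -86.0]]
red probe/btn c [336.1 187.5] A 8 xy [ 525.3 -275. ] corners [[525.0, -269.0], [531.0, -275.0], [524.0, -282.0], [518.0, -276.0]]
red probe/btn c [304.6 206.5] A 25 xy [ 450.7 -156.4] corners [[464.0, -147.0], [464.0, -165.0], [441.0, -165.0], [441.0, -147.0]]
ring c [336.9 187. ] A 31 xy [ 527.4 -277.9] corners [[534.0, -258.0], [547.0, -282.0], [521.0, -295.0], [508.0, -271.0]]
lips c [348.9 176.6] A 46 xy [ 568.3 -324.4] corners [[610.0, -322.0], [610.0, -330.0], [529.0, -328.0], [528.0, -320.0]]
lips c [354.8 176.7] A 46 xy [ 568.6 -347.1] corners [[610.0, -345.0], [611.0, -353.0], [529.0, -351.0], [529.0, -343.0]]
lips c [364.4 177.3] A 33 xy [ 567.2 -384.3] corners [[611.0, -384.0], [612.0, -388.0], [530.0, -386.0], [530.0, -382.0]]
lips c [370.4 177.1] A 29 xy [ 568.8 -407.6] corners [[612.0, -407.0], [612.0, -411.0], [531.0, -
[... 1410 characters left out ...]
ers [[584.0, -413.0], [584.0, -413.0], [605.0, -412.0], [605.0, -412.0]]
side lips c [257. 121.] A 3 xy [ 536.2 -409.5] corners [[532.0, -410.0], [532.0, -410.0], [540.0, -409.0], [540.0, -409.0]]
side lips c [243.3 128.1] A 11 xy [ 588.2 -351.2] corners [[605.0, -343.0], [606.0, -350.0], [569.0, -353.0], [568.0, -346.0]]
side lips c [254.5 132. ] A 6 xy [ 539.  -326.6] corners [[529.0, -327.0], [529.0, -327.0], [549.0, -326.0], [549.0, -326.0]]
side red c [272.7 155. ] A 7 xy [ 454.9 -166.2] corners [[457.0, -160.0], [458.0, -172.0], [450.0, -173.0], [450.0, -160.0]]
side red c [272.5 162.2] A 13 xy [ 453.  -122.9] corners [[456.0, -142.0], [452.0, -142.0], [450.0, -107.0], [454.0, -107.0]]
```

```bash
python3 - <<'E'
from h import *
t=cam("top");s=cam("side")
T=np.array([(190,182),(262,190),(367,193),(437,198),(546,207),(618,211)])/5+(140-.4,110-.4)
S=np.array([(138,288),(153,250),(170,195),(182,161),(198,117),(211,83)])/3+(150-.33,130-.33)
print("tips top@224",plane(t,T,224)[:,:2].round(1).tolist())
print("tips side@224",plane(s,S,224)[:,:2].round(1).tolist())
for a,b in zip(T,S): p,e=two(t,a,s,b); print(p.round(1),round(e,1))
# bars
A=np.array([(17,458),(135,443),(165,520),(290,514)])/5+(139.6,109.6)
print("bars top@115",plane(t,A,115)[:,:2].round(1).tolist())
B=np.array([(322,415),(331,505),(382,327),(382,402)])/3+(149.7,129.7)
print("bars side@115",plane(s,B,115)[:,:2].round(1).tolist())
# lips subpixel line fits
g=cv2.cvtColor(t["color"],cv2.COLOR_RGB2GRAY).astype(float)
for u0,u1 in((346,352),(352,358),(361,367),(367,373)):
    pts=[]
    for v in range(168,187):
        w=np.clip(g[v,u0:u1]-60,0,None)
        pts.append(((w*np.arange(u0,u1)).sum()/w.sum(),v))
    P=plane(t,pts,100); k=np.polyfit(P[:,0],P[:,1],1); print("lip slope deg",np.degrees(np.arctan(k[0])).round(2),"y at 568",np.polyval(k,568).round(1))
# lip ends
for u0,u1 in((346,352),(352,358),(361,367),(367,373)):
    col=g[160:195,u0:u1].max(1); print(col.astype(int).tolist())
crop(s,232,108,272,148,15,"s3")
# white tubs rim
hsv=cv2.cvtColor(t["color"],cv2.COLOR_RGB2HSV)
crop(s,200,225,320,340,5,"s4")
E
```

```text
tips top@224 [[635.4, 302.4], [630.5, 251.4], [629.8, 177.9], [627.2, 129.1], [622.5, 53.2], [620.8, 3.3]]
tips side@224 [[635.4, 305.8], [631.4, 258.6], [629.5, 184.9], [626.8, 135.2], [622.5, 65.9], [618.2, 7.8]]
[636.4 303.1 220.8] 0.1
[632.9 252.6 217.4] 0.9
[631.4 178.6 218. ] 0.2
[628.5 129.5 218.8] 0.4
[625.5  53.5 213.6] 0.0
[620.4   3.3 220.7] 2.5
bars top@115 [[453.6, 442.9], [467.1, 354.8], [410.5, 329.0], [417.3, 236.9]]
bars side@115 [[467.5, 350.5], [451.4, 442.4], [417.9, 241.8], [413.3, 331.5]]
lip slope deg 1.66 y at 568 -324.1
lip slope deg 1.85 y at 568 -347.4
lip slope deg 1.14 y at 568 -384.2
lip slope deg 1.55 y at 568 -407.4
[54, 53, 54, 54, 55, 54, 130, 167, 175, 176, 177, 177, 178, 180, 167, 161, 157, 154, 163, 151, 145, 140, 141, 142, 156, 160, 149, 124, 69, 50, 54, 54, 55, 55, 57]
[51, 53, 53, 53, 53, 54, 158, 182, 181, 181, 180, 179, 164, 152, 151, 156, 160, 148, 143, 142, 142, 162, 165, 157, 155, 156, 177, 160, 84, 52, 53, 52, 55, 54, 57]
[51, 53, 52, 53, 52, 51, 146, 175, 173, 194, 203, 203, 203, 203, 203, 186, 173, 170, 171, 152, 143, 141, 139, 141, 169, 173, 173, 145, 77, 51, 53, 53, 53, 54, 52]
[53, 51, 51, 51, 53, 75, 150, 193, 204, 205, 206, 206, 207, 195, 178, 178, 177, 159, 140, 140, 140, 168, 178, 177, 176, 201, 208, 185, 100, 50, 50, 52, 52, 52, 54]
```

View pics/s3.png

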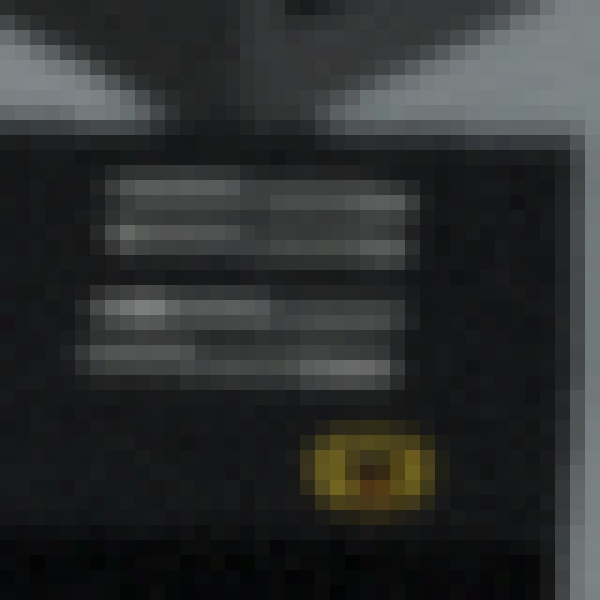

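View pics/s4.png

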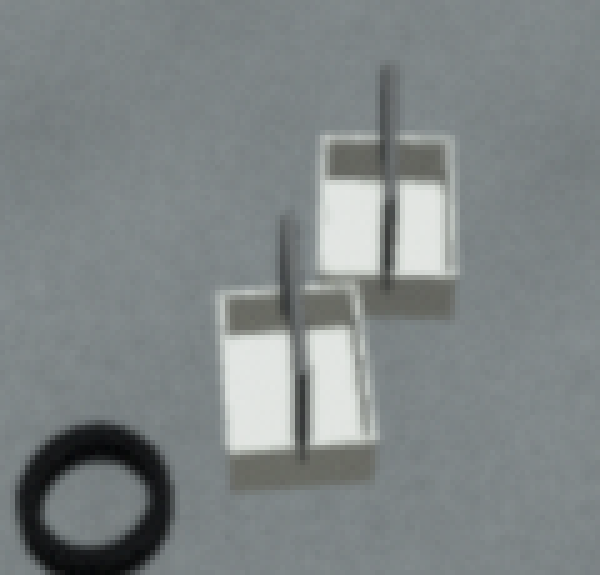

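The side close-up (s3) shows two lip pairs and the yellow ring, and s4 shows both tub bars upright. Each point agrees between the two views to within a few mm:

| Item | Position (mm) | Yaw |
|---|---|---|
| Slot a | (567.5, -335.8) | +1.5° |
| Slot b | (569, -395.8) | +1.5° |
| Card 1 | (468, -26.5) | -5.3° |
| Card 2 | (463, -91) | -5.3° |
| Hook 1 | (644, 27) | -2.9° |
| Hook 2 | (650, 152) | -2.9° |

I'm moving to card 1 first.

>>> carry_out([
  [[0.0174,0.0451,0.008,0,0,-7.5,-0.5],[0.0174,0.0451,0.008,0,0,-7.5,0],[0.0174,0.0451,0.008,0,0,-7.5,0],[0.0174,0.0451,0.008,0,0,-7.5,0],[0.0174,0.0451,0.008,0,0,0,0]],
])

```text
clock: 0.9
position: [347.3, -342.2, 233.2]
ee_rot: [0.047, 0.999, -0.0, 0.0]
contact_force: [0.5, 0.4, 0.8]
gripper_width: 42.5
```

>>> carry_out([
  [[0.0174,0.0451,0.008,0,0,0,0],[0.0174,0.0451,0,0,0,0,0],[0.0174,0.0451,0,0,0,0,0],[0.0174,0.0451,0,0,0,0,0],[0.0174,0.0451,0,0,0,0,0]],
])

```text
clock: 1.4
position: [434.4, -116.4, 241.3]
ee_rot: [0.045, 0.999, 0.0, 0.001]
contact_force: [0.9, 0.3, 0.2]
gripper_width: 42.8
```

>>> carry_out([
  [[0.0174,0.0451,0,0,0,0,0],[0.0174,0.0451,0,0,0,0,0],[0,0,0,0,0,0,0],[0,0,0,0,0,0,0]],
])

```text
clock: 1.8
position: [468.9, -27.1, 240.6]
ee_rot: [0.044, 0.999, -0.0, -0.0]
contact_force: [0.1, -2.1, 0.5]
gripper_width: 42.6
```

```bash
cat >> h.py <<'E'
from scipy.spatial.transform import Rotation as Ro
def goto(x,y,z,yaw):
    """yaw of jaw axis (tool y) from world +y (deg, mod 180): print the delta"""
    s=arm.read_state(); R=Ro.from_quat(s["ee_rot"])
    ty=R.as_matrix()[:,1]; cur=np.degrees(np.arctan2(-ty[0],ty[1]))
    e=(yaw-cur+90)%180-90
    des=Ro.from_euler("z",e,degrees=True)*R
    M=des.as_matrix(); zt=M[:,2]; ax=np.cross(zt,[0,0,-1.])
    print("t",round(s["clock"],2),"pos",s["position"].round(1),"jawyaw",cur.round(2),"tiltfix deg",np.degrees(ax).round(2),"F",s["contact_force"].round(1),"w",round(s["gripper_width"],1))
    print("delta mm",(np.array([x,y,z])-s["position"]).round(1),"turn",round(e,2))
E
python3 -c "
from h import *
goto(468.5,-27,84,-5.3)
t=cam('top');s=cam('side');crop(t,0,60,512,384,1.5,'t3');crop(t,255,165,335,240,8,'t4');crop(s,230,100,320,220,5,'s5')"
```

```text
t 1.8 pos [468.9 -27.1 240.6] jawyaw -5.03 tiltfix deg [ 0.01 -0.03  0.  ] F [ 0.1 -2.1  0.5] w 42.6
delta mm [-4.000e-01  1.000e-01 -1.566e+02] turn -0.27
```

View pics/t3.png

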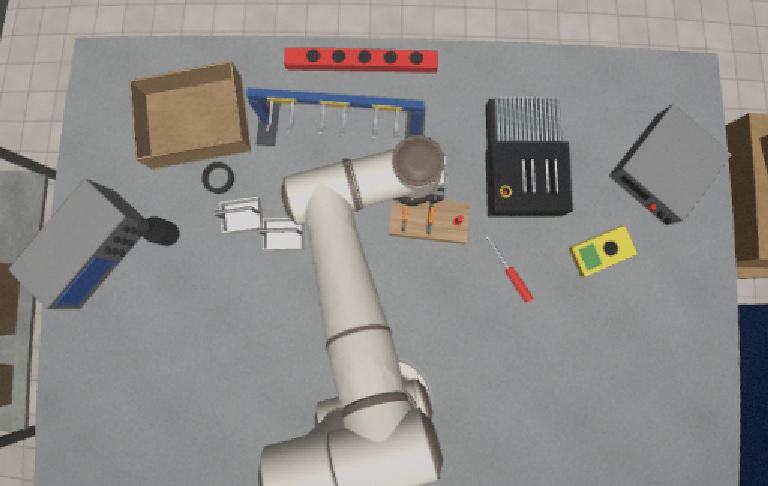

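View pics/s5.png

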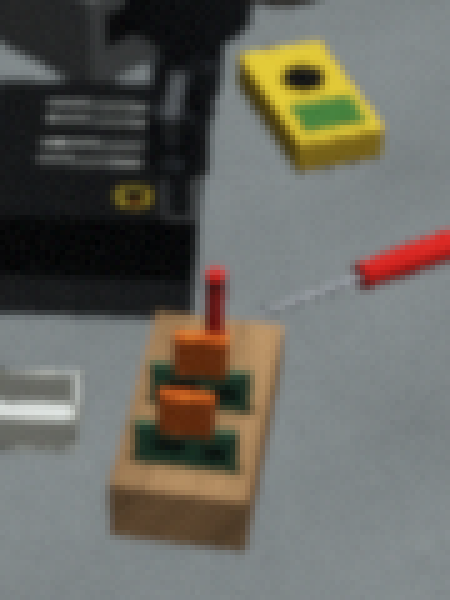

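The top view confirms there are only two tubs and the tool is above card 1. I'm descending and gripping.

>>> carry_out([
  [[0,0,-0.045,0,0,-0.3,0],[0,0,-0.045,0,0,0,0],[0,0,-0.035,0,0,0,0],[0,0,-0.02,0,0,0,0],[0,0,-0.012,0,0,0,0]],
])

```text
clock: 2.4
position: [467.1, -30.0, 81.9]
ee_rot: [0.049, 0.999, -0.0, -0.002]
contact_force: [-0.8, 1.6, 0.5]
gripper_width: 42.7
```

>>> carry_out([
  [[0,0,0,0,0,0,0.5],[0,0,0,0,0,0,1],[0,0,0,0,0,0,1],[0,0,0,0,0,0,1],[0,0,0,0,0,0,1]],
])

```text
clock: 2.9
position: [469.2, -28.1, 84.4]
ee_rot: [0.048, 0.999, 0.0, 0.001]
contact_force: [-0.5, -0.5, -0.0]
gripper_width: -0.1
```

>>> carry_out([
  [[0,0,0,0,0,0,1],[0,0,0,0,0,0,1]],
])

```text
clock: 3.1
position: [468.9, -28.0, 83.9]
ee_rot: [0.048, 0.999, 0.0, 0.0]
contact_force: [-0.3, 0.7, -0.5]
gripper_width: -0.2
```

The gripper shut to zero, so it isn't holding the card. I'm looking before doing anything else.

```bash
python3 -c "
from h import *
goto(468.5,-27,84,-5.3)
t=cam('top');s=cam('side');crop(t,250,165,330,240,8,'t5');crop(s,230,100,320,220,5,'s6')
print(proj(s,[arm.read_state()['position']]))"
```

```text
t 3.1 pos [468.9 -28.   83.9] jawyaw -5.47 tiltfix deg [-0.01  0.02  0.  ] F [-0.3  0.7 -0.5] w -0.2
delta mm [-0.4  1.   0.1] turn 0.17
[[266.29651666 184.54325563]]
```

View pics/s6.png

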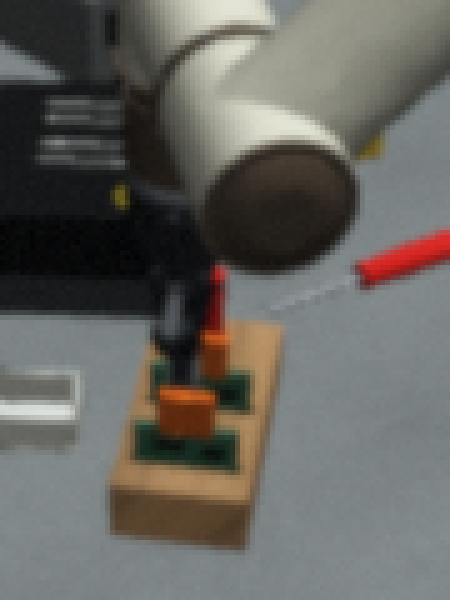

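View pics/t5.png

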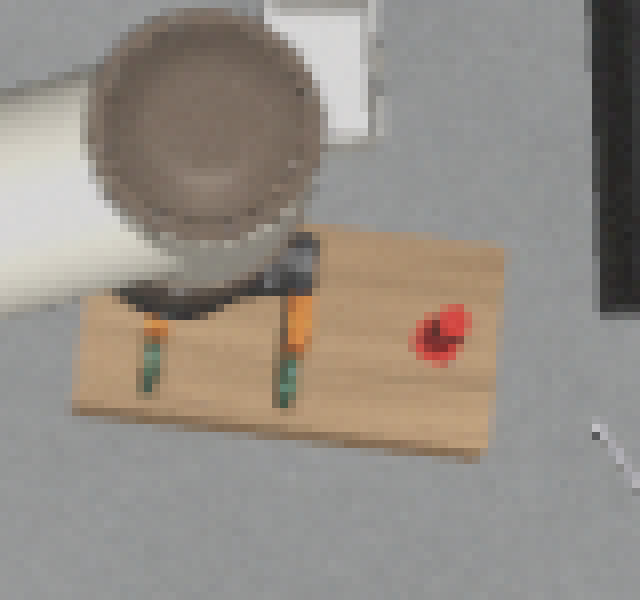

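```bash
python3 -c "
from h import *
t=cam('top');s=cam('side')
for n,c in (('c1',(468.5,-27)),('c2',(463,-91))):
  P=[(c[0],c[1],113),(c[0],c[1]+5,95),(c[0],c[1]+5,78)]
  print(n,proj(s,P).round(1).tolist(),proj(t,P).round(1).tolist())
print(two(t,(269.8,201),s,(267.3,179.4)),two(t,(287,202.8),s,(270.4,167.7)))
p=arm.read_state()['position']
print('tcp',proj(t,[p,p+[0,0,100],p+[0,0,170]]),proj(s,[p,p+[0,0,50],p+[0,0,150]]))
crop(t,200,130,330,240,6,'t6');crop(s,200,60,330,220,5,'s7')
"
```

```text
c1 [[266.5, 178.5], [266.3, 183.3], [266.3, 186.9]] [[270.0, 200.4], [268.5, 201.1], [268.3, 201.8]]
c2 [[269.3, 167.0], [269.1, 171.7], [269.0, 175.2]] [[287.4, 202.3], [285.6, 203.0], [285.3, 203.6]]
(array([466.08280598, -26.40908823, 109.82148772]), np.float64(1.1772264813832174)) (array([459.98587494, -89.70773672, 111.18140589]), np.float64(2.535000808940341))
tcp [[269.97606884 201.49578378]
 [271.05432049 197.17724844]
 [271.90701487 193.7606367 ]] [[266.30382863 184.55555817]
 [266.44490184 173.80591078]
 [266.74984854 150.53614183]]
```

View pics/s7.png

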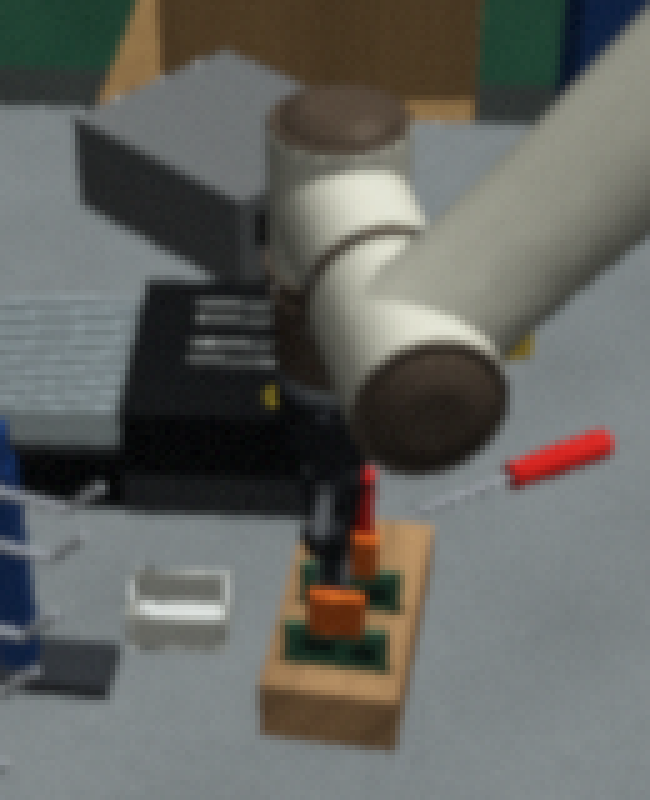

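```bash
python3 -c "
from h import *
t=cam('top');s=cam('side')
p=np.array([260.15,-567.55,191.8])
for d in (s,t): print(proj(d,[p,p+[0,0,50]])/512*800)
p=np.array([468.9,-27.1,240.6]); print((proj(s,[p,p+[0,0,50]])-[230,100])*5,(proj(t,[p,p+[0,0,50]])-[0,60])*1.5)
"
```

```text
[[505.03330582 134.41430778]
 [507.0688669  117.6168924 ]]
[[663.03076189 405.32502372]
 [672.75192993 405.13559115]]
[[183.68894987 245.06048665]
 [184.51638875 181.47065779]] [[407.1846905  201.61224062]
 [408.14835821 197.68157338]]
```

View pics/t4.png

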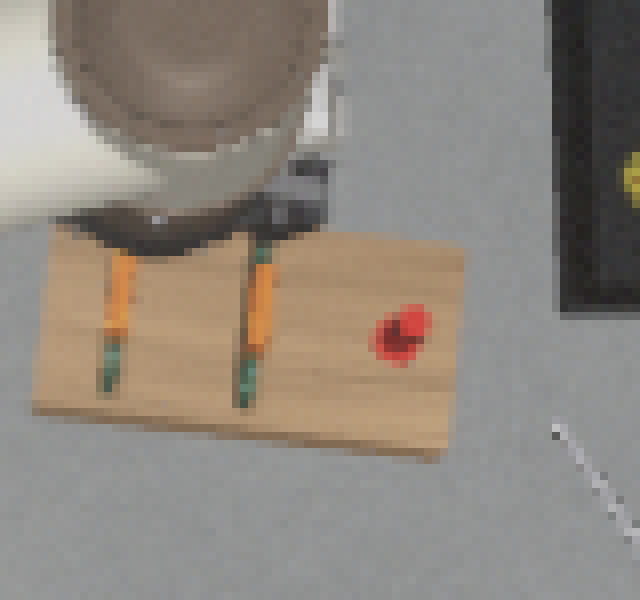

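The fingers look to be behind card 1, although the reported pose says they straddle it. I'm lifting with the fingers shut and triangulating the fingertip against the reported TCP.

>>> carry_out([
  [[0,0,0.03,0,0,0,1],[0,0,0.05,0,0,0,1],[0,0,0.05,0,0,0,1],[0,0,0,0,0,0,1],[0,0,0,0,0,0,1]],
])

```text
clock: 3.9
position: [469.3, -27.8, 214.9]
ee_rot: [0.048, 0.999, 0.001, 0.002]
contact_force: [-1.1, -0.3, -2.0]
gripper_width: -0.2
```

```bash
python3 -c "
from h import *
t=cam('top');s=cam('side')
p=arm.read_state()['position'];print(p, proj(s,[p]),proj(t,[p]))
crop(s,240,90,300,190,6,'s8');crop(t,240,150,320,230,8,'t8')"
```

```text
[467.91859563 -28.17795762 212.59882729] [[266.96802609 155.64876036]] [[271.42741282 196.08096731]]
```

View pics/s8.png

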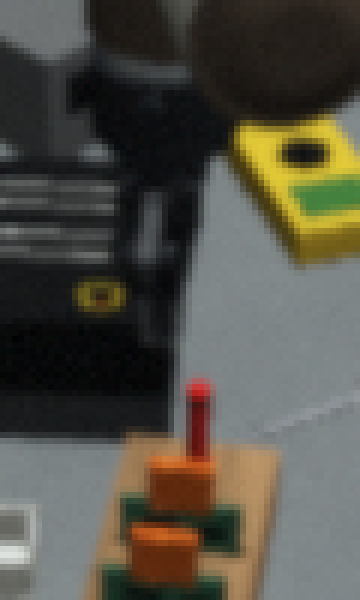

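View pics/t8.png

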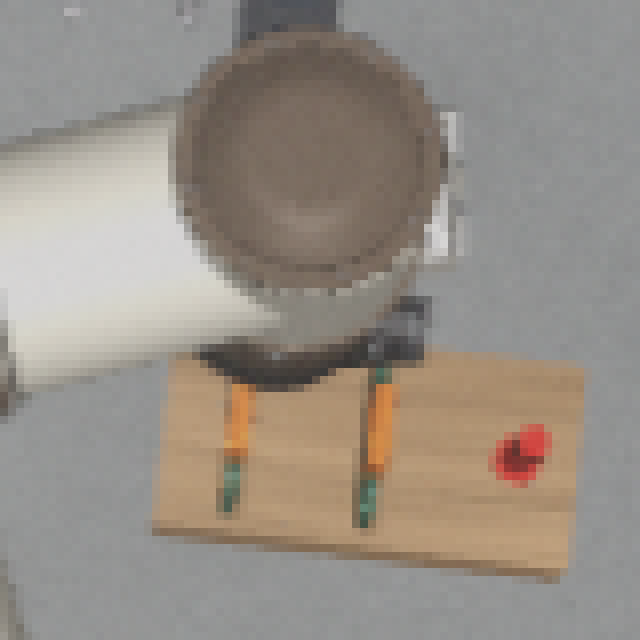

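```bash
python3 -c "
from h import *
t=cam('top');s=cam('side')
for z in (260,350,400,450,500): print(z,plane(t,[(279,170)],z).round(0), plane(t,[(293,190)],z).round(0))
# side: tip rays
for uv in [(265.8,147.5)]:
  for z in (212,225,250): print(z,plane(s,[uv],z).round(0))
crop(s,200,40,330,190,5,'s9')
print(arm.read_state()['joints'])
"
```

```text
260 [[549. -50. 260.]] [[482. -97. 260.]]
350 [[527. -45. 350.]] [[465. -89. 350.]]
400 [[515. -42. 400.]] [[456. -84. 400.]]
450 [[504. -39. 450.]] [[447. -79. 450.]]
500 [[492. -36. 500.]] [[438. -75. 500.]]
212 [[475. -74. 212.]]
225 [[474. -56. 225.]]
250 [[472. -22. 250.]]
[ 2.87296081e-01  1.02384501e-01 -3.23432835e-01 -2.89790166e-04
 -1.14836530e+00 -1.95366313e+00]
```

View pics/s9.png

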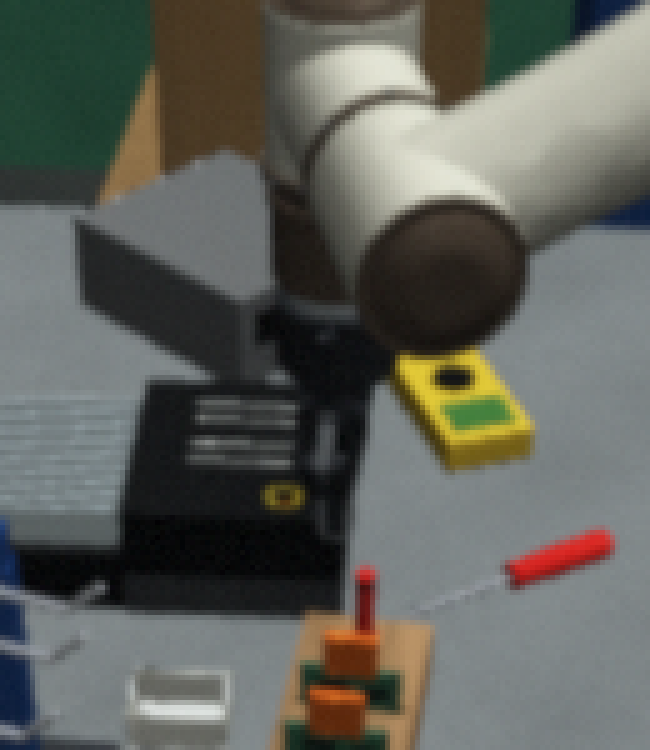

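The side view puts the shut fingertip about 8 px higher than predicted. That fits a tip about 33 mm higher on the tool axis, though the black unit behind it makes the end hard to see. I'll check this over plain table.

>>> carry_out([
  [[-0.03,0.03,0,0,0,0,1],[-0.02,0.04,0,0,0,0,1],[-0.02,0.04,-0.01,0,0,0,1],[0,0.02,-0.04,0,0,0,1],[0,0,-0.04,0,0,0,1]],
])

```text
clock: 4.6
position: [399.0, 104.3, 122.9]
ee_rot: [0.046, 0.999, 0.001, 0.001]
contact_force: [0.9, -0.2, -0.8]
gripper_width: -0.2
```

>>> carry_out([
  [[0,0,-0.04,0,0,0,1],[0,0,-0.03,0,0,0,1],[0,0,0,0,0,0,1],[0,0,0,0,0,0,1],[0,0,0,0,0,0,1]],
])

```text
clock: 5.1
position: [400.1, 102.6, 55.0]
ee_rot: [0.048, 0.999, 0.001, 0.001]
contact_force: [0.2, 0.4, 0.1]
gripper_width: 0.1
```

```bash
python3 -c "
from h import *
t=cam('top');s=cam('side')
p=arm.read_state()['position'];a=proj(s,[p])[0];print(p,a, 'crop',(a-[230,140])*8)
print((proj(s,[p+[0,0,33]])[0]-[230,140])*8,(proj(t,[p])[0]-[220,170])*8)
crop(s,230,140,310,215,8,'s10');crop(t,220,170,300,245,8,'t10')"
```

```text
[399.9973889  102.57265346  55.18545573] [284.03724587 218.28869496] crop [432.29796699 626.30955967]
[435.66757033 571.30490278] [119.60660419 397.99151398]
```

View pics/s10.png

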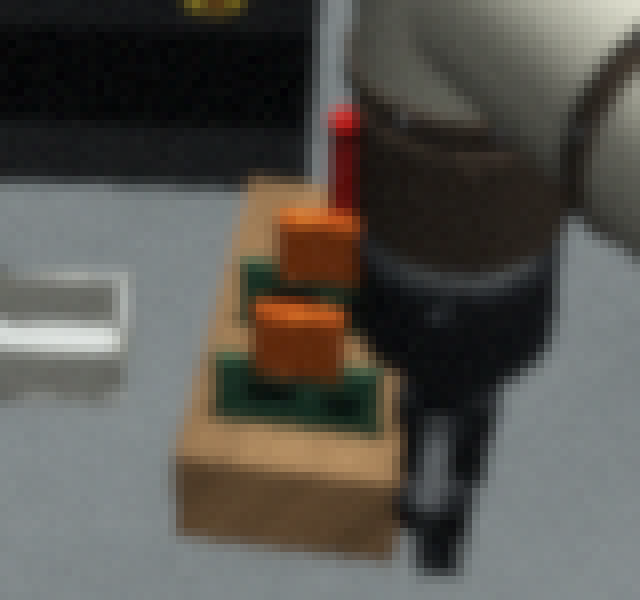

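View pics/t10.png

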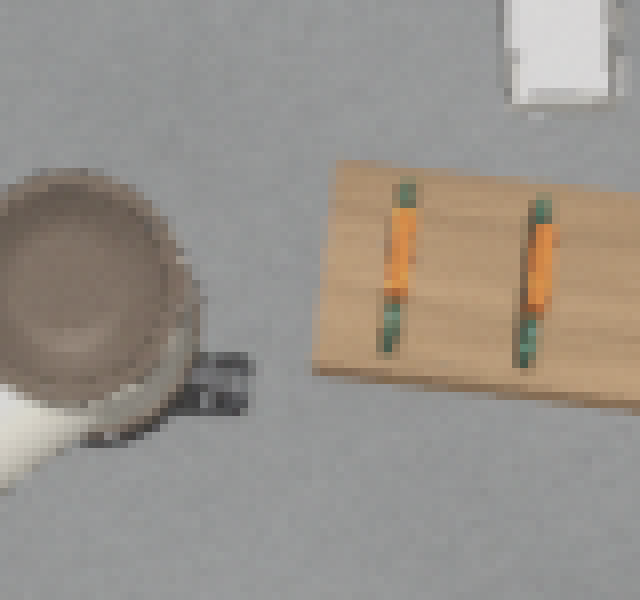

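The tip appears at crop (440,572), which matches a point 33 mm above the reported TCP. I'm checking by lowering gently to the table.

>>> carry_out([
  [[0,0,-0.02,0,0,0,1],[0,0,-0.02,0,0,0,1],[0,0,-0.005,0,0,0,1],[0,0,-0.003,0,0,0,1],[0,0,0,0,0,0,1]],
])

```text
clock: 5.7
position: [399.4, 102.2, 6.3]
ee_rot: [0.048, 0.999, 0.0, 0.001]
contact_force: [-0.5, 0.7, 0.0]
gripper_width: -0.0
```

>>> carry_out([
  [[0,0,-0.003,0,0,0,1],[0,0,-0.003,0,0,0,1],[0,0,0,0,0,0,1]],
])

```text
clock: 6.0
position: [398.8, 101.8, -0.3]
ee_rot: [0.048, 0.999, -0.0, -0.0]
contact_force: [0.9, -0.1, -0.6]
gripper_width: -0.1
```

```bash
python3 -c "
from h import *
s=cam('side');t=cam('top')
p=arm.read_state()['position'];a=proj(s,[p])[0];print(p,a, 'crop',(a-[230,150])*8)
print((proj(s,[p+[0,0,33]])[0]-[230,150])*8)
crop(s,230,150,310,250,6,'s11')"
```

```text
[ 3.98905005e+02  1.01937674e+02 -2.11324806e-01] [283.68854725 229.17388534] crop [429.50837801 633.39108275]
[432.73015783 581.57392749]
```

View pics/s11.png

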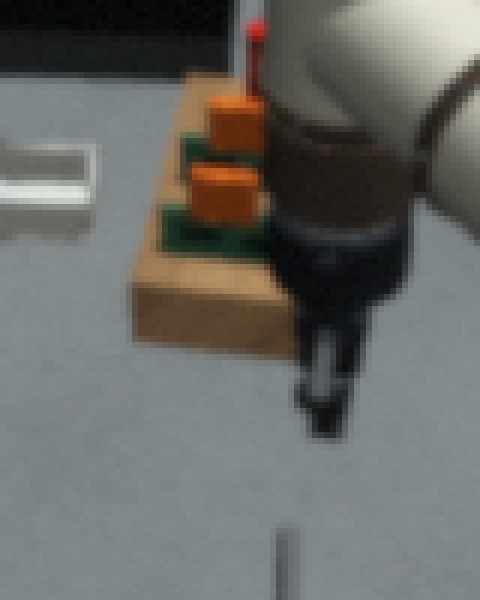

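There is no contact at reported z = 0, and the picture puts the tip at about +33. I'll find the real offset by a gentle touch.

>>> carry_out([
  [[0,0,-0.01,0,0,0,1],[0,0,-0.008,0,0,0,1],[0,0,-0.004,0,0,0,1],[0,0,-0.002,0,0,0,1],[0,0,0,0,0,0,1]],
])

```text
clock: 6.6
position: [398.7, 101.8, -24.5]
ee_rot: [0.048, 0.999, -0.0, -0.0]
contact_force: [0.1, 0.3, -0.1]
gripper_width: -0.3
```

>>> carry_out([
  [[0,0,-0.002,0,0,0,1],[0,0,-0.002,0,0,0,1],[0,0,0,0,0,0,1]],
])

```text
clock: 6.9
position: [398.8, 101.8, -28.4]
ee_rot: [0.048, 0.999, -0.0, -0.0]
contact_force: [0.0, 0.3, 0.0]
gripper_width: -0.0
```

>>> carry_out([
  [[0,0,-0.0015,0,0,0,1],[0,0,0,0,0,0,1]],
])

```text
clock: 7.1
position: [398.8, 101.8, -29.9]
ee_rot: [0.048, 0.999, -0.0, -0.0]
contact_force: [-0.4, 0.1, -0.5]
gripper_width: -0.1
```

>>> carry_out([
  [[0,0,-0.0015,0,0,0,1],[0,0,0,0,0,0,1]],
])

```text
clock: 7.3
position: [398.8, 101.9, -31.4]
ee_rot: [0.048, 0.999, -0.0, -0.0]
contact_force: [-0.3, 0.5, 0.2]
gripper_width: 0.1
```

>>> carry_out([
  [[0,0,-0.0015,0,0,0,1],[0,0,0,0,0,0,1]],
])

```text
clock: 7.5
position: [398.8, 101.8, -32.9]
ee_rot: [0.048, 0.999, -0.0, -0.0]
contact_force: [-1.0, -0.2, -0.1]
gripper_width: -0.0
```

>>> carry_out([
  [[0,0,-0.001,0,0,0,1],[0,0,0,0,0,0,1]],
])

```text
clock: 7.7
position: [398.8, 101.8, -33.9]
ee_rot: [0.048, 0.999, -0.0, -0.0]
contact_force: [0.9, -0.0, -0.2]
gripper_width: 0.0
```

>>> carry_out([
  [[0,0,-0.001,0,0,0,1],[0,0,0,0,0,0,1]],
])

```text
clock: 7.9
position: [398.8, 101.8, -34.9]
ee_rot: [0.048, 0.999, -0.0, -0.0]
contact_force: [-0.6, -0.4, -0.2]
gripper_width: -0.1
```

```bash
python3 -c "
from h import *
s=cam('side');t=cam('top')
p=arm.read_state();print(p['position'],p['contact_force'],p['joints'])
print(proj(s,[p['position']]))
crop(s,250,180,310,270,6,'s12');crop(t,200,150,300,245,6,'t12')"
```

```text
[398.83767005 101.88495172 -34.80089161] [-0.84951243 -0.05137102  0.90450257] [ 6.48781433e-01  3.75049609e-01 -7.74547561e-01  1.22190224e-07
 -4.21276282e-01 -2.31513025e+00]
[[283.30088034 235.71535012]]
```

View pics/s12.png

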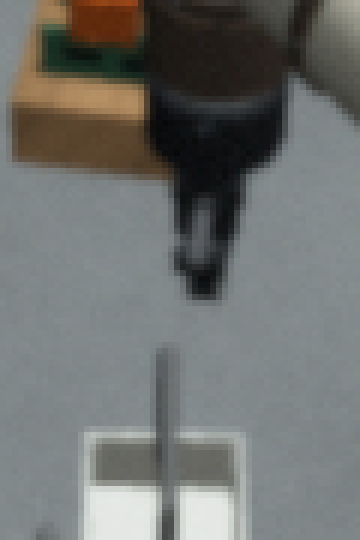

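>>> carry_out([
  [[0,0,-0.001,0,0,0,1],[0,0,0,0,0,0,1]],
])

```text
clock: 8.2
position: [398.8, 101.8, -35.9]
ee_rot: [0.048, 0.999, -0.0, -0.0]
contact_force: [0.4, -0.5, -0.1]
gripper_width: 0.1
```

>>> carry_out([
  [[0,0,-0.001,0,0,0,1],[0,0,0,0,0,0,1]],
])

```text
clock: 8.4
position: [398.8, 101.8, -36.9]
ee_rot: [0.048, 0.999, -0.0, -0.0]
contact_force: [0.4, -0.1, -0.1]
gripper_width: -0.0
```

>>> carry_out([
  [[0,0,-0.001,0,0,0,1],[0,0,0,0,0,0,1]],
])

```text
clock: 8.6
position: [398.8, 101.8, -37.9]
ee_rot: [0.048, 0.999, -0.0, -0.0]
contact_force: [0.2, -1.0, -0.2]
gripper_width: -0.0
```

>>> carry_out([
  [[0,0,-0.001,0,0,0,1],[0,0,0,0,0,0,1]],
])

```text
clock: 8.8
position: [398.9, 101.9, -38.3]
ee_rot: [0.048, 0.999, -0.0, 0.0]
contact_force: [-2.1, -0.1, 6.4]
gripper_width: -0.1
```

Contact came at reported z of about -38.0, so the real fingertip sits 38 mm above the reported TCP. Now I'll check xy at the contact.

```bash
python3 -c "
from h import *
s=cam('side');t=cam('top')
p=arm.read_state()['position']
g=cv2.cvtColor(s['color'],cv2.COLOR_RGB2GRAY)
print(g[220:236,276:294])
print(proj(s,[[398.9,101.9,0]]))
for uv in [(283.5,230),(283.5,231)]: print(plane(s,[uv],0).round(1))
"
```

```text
[[135 134 123  99  70  67  90  94  79  46  30  30  60 104 129 135 135 134]
 [135 133 120  88  68  76  93  93  82  63  49  49  85 122 130 136 134 134]
 [134 129 106  71  58  77  90  89  73  54  43  53  93 125 133 135 135 134]
 [136 125 100  58  52  75  87  82  65  40  40  59 103 128 137 139 138 136]
 [133 123  97  53  37  52  65  65  47  34  38  72 116 134 135 136 136 135]
 [132 127 111  72  42  36  37  39  28  23  38  78 121 135 136 135 137 135]
 [135 130 128 109  77  45  25  23  18  21  42  83 124 133 135 136 140 135]
 [137 134 134 124 102  59  25  20  15  26  62  99 126 134 134 136 137 136]
 [137 136 135 128 109  63  31  18  20  38  77 111 127 134 135 136 136 134]
 [136 134 134 129 113  77  46  29  28  44  85 117 132 134 136 135 136 136]
 [137 136 135 131 123 106  84  72  65  74  99 123 134 133 135 134 135 136]
 [136 134 132 132 128 124 121 116 116 117 123 129 132 134 133 135 134 135]
 [135 135 134 133 129 130 129 132 132 132 131 133 133 133 134 135 135 134]
 [135 137 134 134 132 129 133 134 136 131 131 134 135 133 133 133 134 135]
 [135 135 136 132 133 132 133 136 134 136 135 136 133 133 133 134 136 135]
 [134 134 135 134 135 135 135 136 135 136 136 135 136 134 133 132 135 135]]
[[283.69296437 229.12492684]]
[[399.4 105.9   0. ]]
[[399.2 110.4  -0. ]]
```

>>> carry_out([
  [[0,0,0.04,0,0,0,1],[0,0,0.05,0,0,0,0.5],[0,0,0.05,0,0,0,0],[0,0,0.05,0,0,0,0]],
])

```text
clock: 9.3
position: [398.3, 101.5, 153.3]
ee_rot: [0.048, 0.999, 0.0, -0.0]
contact_force: [1.9, 2.1, -0.2]
gripper_width: 42.2
```

The xy agrees: the near face of the finger is at y≈106 for a centre of 102. From here I use reported z = true tip z − 38. I'm going back to card 1 at reported z = 45.

>>> carry_out([
  [[0.023,-0.043,0,0,0,0,0],[0.023,-0.043,0,0,0,0,0],[0.024,-0.042,0,0,0,0,0],[0,0,-0.03,0,0,0,0],[0,0,0,0,0,0,0]],
])

```text
clock: 9.8
position: [465.8, -27.9, 117.9]
ee_rot: [0.05, 0.999, -0.001, -0.004]
contact_force: [-0.7, -0.2, -0.6]
gripper_width: 42.8
```

```bash
python3 -c "
from h import *
goto(468.5,-27,45,-5.3)
s=cam('side');t=cam('top');crop(s,230,100,310,200,6,'s13')"
```

```text
t 9.8 pos [465.8 -27.9 117.9] jawyaw -5.73 tiltfix deg [ 0.05 -0.48  0.  ] F [-0.7 -0.2 -0.6] w 42.8
delta mm [  2.7   0.9 -72.9] turn 0.43
```

View pics/s13.png

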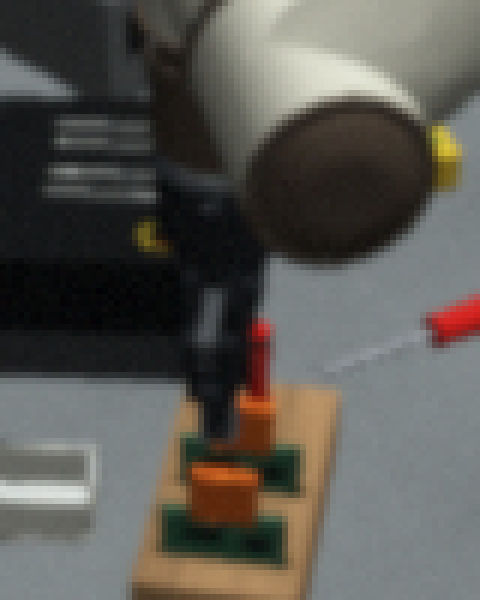

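>>> carry_out([
  [[0.001,0,-0.03,0,0,0.3,0],[0,0,-0.03,0,0,0,0],[0,0,-0.015,0,0,0,0],[0,0,0,0,0,0,0]],
])

```text
clock: 10.3
position: [468.8, -25.2, 45.6]
ee_rot: [0.044, 0.999, -0.0, -0.001]
contact_force: [0.5, 0.2, -0.1]
gripper_width: 42.3
```

>>> carry_out([
  [[0,0,0,0,0,0,0.6],[0,0,0,0,0,0,1],[0,0,0,0,0,0,1],[0,0,0,0,0,0,1],[0,0,0,0,0,0,1]],
])

```text
clock: 10.8
position: [471.3, -25.7, 48.0]
ee_rot: [0.045, 0.999, 0.0, 0.002]
contact_force: [-1.4, 0.9, 6.8]
gripper_width: 9.4
```

>>> carry_out([
  [[0,0,0,0,0,0,1],[0,0,0,0,0,0,1]],
])

```text
clock: 11.0
position: [471.3, -25.7, 48.0]
ee_rot: [0.045, 0.999, 0.0, 0.002]
contact_force: [-1.2, 0.8, 6.4]
gripper_width: 9.2
```

The jaws stopped at 9.2 mm, so the card is gripped. I'm lifting.

>>> carry_out([
  [[0,0,0.015,0,0,0,1],[0,0,0.025,0,0,0,1],[0,0,0.035,0,0,0,1],[0,0,0.035,0,0,0,1],[0,0,0.035,0,0,0,1]],
])

```text
clock: 11.5
position: [469.2, -26.1, 192.7]
ee_rot: [0.045, 0.999, 0.0, -0.0]
contact_force: [1.3, -0.0, -1.6]
gripper_width: 8.8
```

```bash
python3 -c "
from h import *
goto(567.5,-335.8,195,1.5)
s=cam('side');t=cam('top');crop(s,230,80,310,200,5,'s14')"
```

```text
t 11.5 pos [469.2 -26.1 192.7] jawyaw -5.2 tiltfix deg [-0.03 -0.02 -0.  ] F [ 1.3 -0.  -1.6] w 8.8
delta mm [  98.3 -309.7    2.3] turn 6.7
```

View pics/s14.png

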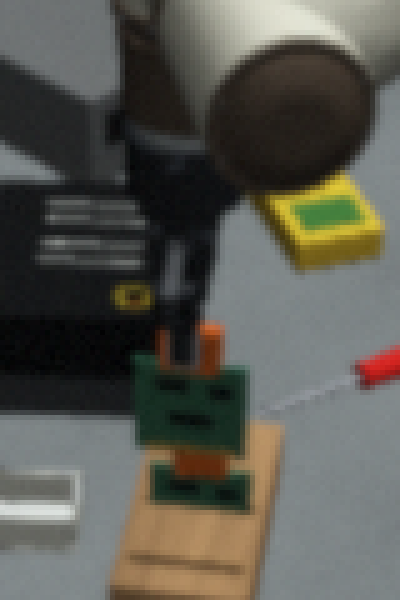

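The card is held and upright, with the finger at crop x≈184 and the board centred at x≈190. I'm measuring the card's offset from the tool.

```bash
python3 -c "
from h import *
s=cam('side');t=cam('top')
p=arm.read_state()['position'];print(p)
im=s['color'].astype(int); m=((im[:,:,1]>im[:,:,0]+15)).astype(np.uint8); m[:140]=0;m[:, :250]=0;m[:,290:]=0;m[171:]=0
ys,xs=np.nonzero(m)
print(xs.min(),xs.max(),ys.min(),ys.max())
g=im[:,:,1]-im[:,:,0]
for v in (155,158,161,164,167):
  print(v,g[v,250:286].tolist())
  c=np.nonzero(g[v,250:286]>8)[0]+250
  # intersect with plane y=p[1]+3
  for u in (c.min()-.5,c.max()+.5):
    r=ray(s,[(u,v)])[0]; k=(p[1]+3-s['C'][1])/r[1]; print((s['C']+k*r).round(1))
"
```

```text
[469.56968007 -25.91476589 191.70739498]
255 278 150 168
155 [0, 2, 0, 2, 5, 11, 20, 22, 21, 19, 10, 9, 7, 8, 6, 8, 12, 16, 19, 15, 16, 14, 14, 19, 21, 23, 22, 21, 15, 9, 7, 7, 7, 7, 8, 6]
[508.8 -22.9 216.8]
[426.5 -22.9 222. ]
158 [2, 1, 2, 1, 3, 10, 20, 23, 21, 23, 24, 20, 23, 22, 18, 20, 18, 22, 20, 20, 13, 10, 7, 5, 9, 13, 19, 18, 14, 9, 7, 7, 9, 6, 7, 7]
[509.  -22.9 204.2]
[416.2 -22.9 210.2]
161 [1, 4, 2, 2, 4, 9, 19, 23, 22, 21, 22, 20, 16, 14, 14, 17, 14, 17, 20, 18, 19, 21, 20, 22, 21, 21, 21, 20, 14, 9, 7, 7, 7, 6, 4, 5]
[509.1 -22.9 191.5]
[425.7 -22.9 197. ]
164 [7, 6, 7, 5, 7, 10, 17, 22, 22, 23, 23, 22, 21, 18, 18, 17, 16, 14, 11, 11, 12, 17, 19, 22, 20, 23, 17, 5, -10, -19, -20, -19, -16, -11, -9, -6]
[509.2 -22.9 178.6]
[435.3 -22.9 183.5]
167 [7, 7, 7, 8, 7, 10, 14, 14, 5, 1, 4, 6, 7, 9, 13, 13, 14, 12, 16, 18, 19, 21, 19, 21, 19, 21, 16, -3, -25, -35, -38, -38, -37, -38, -36, -32]
[509.4 -22.9 165.6]
[434.9 -22.9 170.6]
```

>>> carry_out([
  [[0.0127,-0.0462,0,0,0,0,1],[0.0127,-0.0462,0,0,0,2.2,1],[0.0127,-0.0462,0,0,0,2.2,1],[0.0127,-0.0462,0,0,0,2.3,1],[0.0127,-0.0462,0,0,0,0,1]],
])

```text
clock: 12.2
position: [532.4, -258.5, 188.9]
ee_rot: [-0.014, 1.0, 0.001, -0.002]
contact_force: [1.5, 0.7, -1.6]
gripper_width: 8.9
```

>>> carry_out([
  [[0.0127,-0.0462,0,0,0,0,1],[0.0127,-0.0462,0,0,0,0,1],[0.0125,-0.0465,0,0,0,0,1],[0,0,0,0,0,0,1],[0,0,0,0,0,0,1]],
])

```text
clock: 12.7
position: [569.8, -396.3, 187.4]
ee_rot: [-0.012, 1.0, 0.002, -0.003]
contact_force: [0.3, 0.5, -2.2]
gripper_width: 9.4
```

```bash
python3 -c "
from h import *
goto(571,-395.8,80,1.5)
s=cam('side');t=cam('top');crop(s,220,60,300,160,6,'s15');crop(t,320,140,400,215,8,'t15')"
```

```text
t 12.7 pos [ 569.8 -396.3  187.4] jawyaw 1.38 tiltfix deg [-0.19 -0.31 -0.  ] F [ 0.3  0.5 -2.2] w 9.4
delta mm [   1.2    0.5 -107.4] turn 0.12
```

View pics/s15.png

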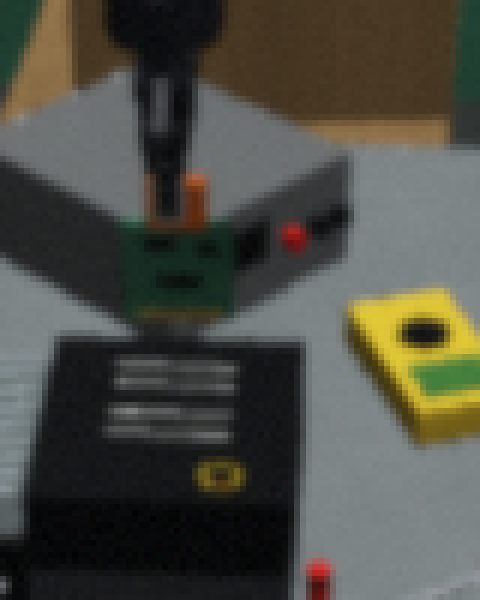

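View pics/t15.png

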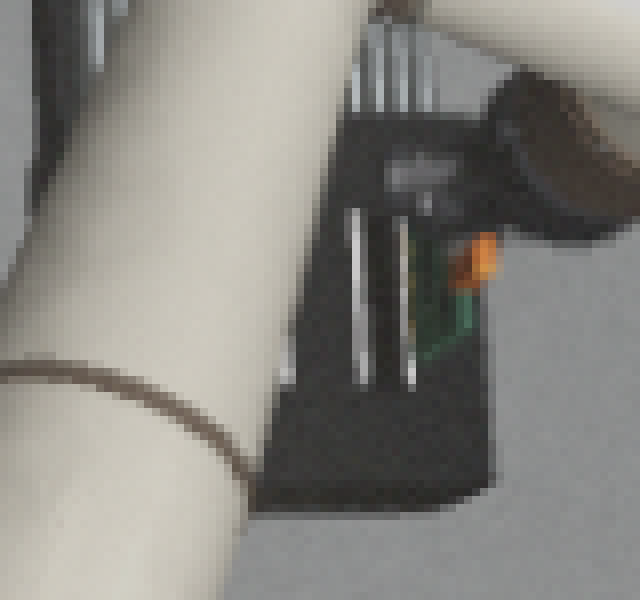

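>>> carry_out([
  [[0,0,-0.02,0,0,0,1],[0,0,-0.017,0,0,0,1],[0,0,0,0,0,0,1],[0,0,0,0,0,0,1]],
])

```text
clock: 13.2
position: [571.4, -395.0, 154.9]
ee_rot: [-0.014, 1.0, -0.0, -0.0]
contact_force: [-0.3, 0.5, -0.4]
gripper_width: 9.0
```

```bash
python3 -c "
from h import *
goto(571,-395.8,80,1.5)
s=cam('side');t=cam('top');crop(s,225,80,285,140,10,'s16');crop(t,330,145,390,205,10,'t16')"
```

```text
t 13.2 pos [ 571.4 -395.   154.9] jawyaw 1.62 tiltfix deg [ 0.02 -0.01  0.  ] F [-0.3  0.5 -0.4] w 9.0
delta mm [ -0.4  -0.8 -74.9] turn -0.12
```

View pics/s16.png

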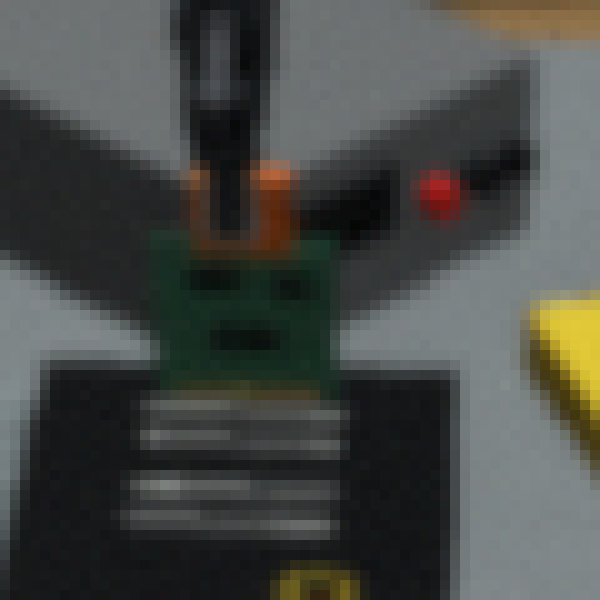

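View pics/t16.png

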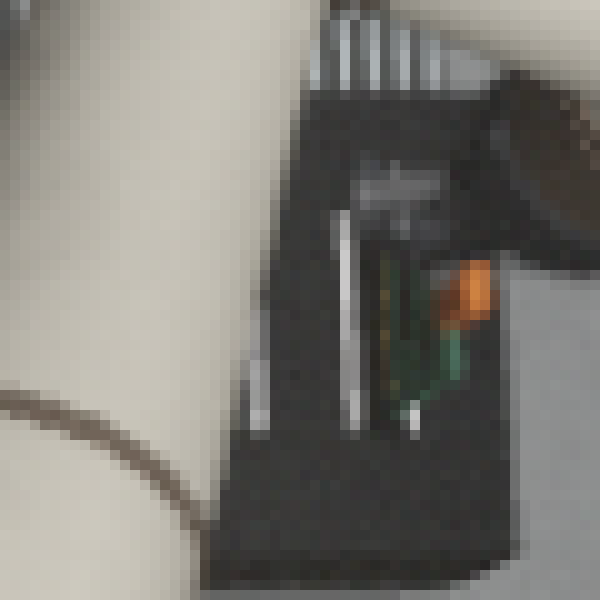

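In both views the card's lower edge lines up with slot b. I'm inserting.

>>> carry_out([
  [[0,-0.0005,-0.006,0,0,0,1],[0,0,-0.006,0,0,0,1],[0,0,-0.006,0,0,0,1],[0,0,-0.006,0,0,0,1],[0,0,0,0,0,0,1]],
])

```text
clock: 13.8
position: [570.4, -396.1, 128.5]
ee_rot: [-0.013, 1.0, 0.001, -0.001]
contact_force: [0.2, 0.7, -2.0]
gripper_width: 9.1
```

>>> carry_out([
  [[0,0,-0.006,0,0,0,1],[0,0,-0.008,0,0,0,1],[0,0,-0.008,0,0,0,1],[0,0,-0.008,0,0,0,1],[0,0,0,0,0,0,1]],
])

```text
clock: 14.3
position: [570.4, -396.0, 98.1]
ee_rot: [-0.013, 1.0, 0.001, -0.001]
contact_force: [0.3, 1.2, -1.4]
gripper_width: 8.9
```

Going in without resistance. I'll continue to the floor, which I expect near reported z of about 80.

>>> carry_out([
  [[0,0,-0.006,0,0,0,1],[0,0,-0.005,0,0,0,1],[0,0,-0.003,0,0,0,1],[0,0,0,0,0,0,1]],
])

```text
clock: 14.7
position: [570.9, -396.3, 85.6]
ee_rot: [-0.013, 1.0, 0.0, -0.001]
contact_force: [0.1, 1.1, -2.4]
gripper_width: 8.5
```

>>> carry_out([
  [[0,0,-0.002,0,0,0,1],[0,0,-0.002,0,0,0,1],[0,0,0,0,0,0,1]],
])

```text
clock: 15.0
position: [571.1, -396.4, 82.0]
ee_rot: [-0.013, 1.0, 0.0, -0.0]
contact_force: [-0.2, 0.2, -1.6]
gripper_width: 8.6
```

>>> carry_out([
  [[0,0,-0.002,0,0,0,1],[0,0,0,0,0,0,1]],
])

```text
clock: 15.2
position: [571.3, -396.6, 80.3]
ee_rot: [-0.013, 1.0, -0.0, 0.0]
contact_force: [-0.9, -0.2, -1.9]
gripper_width: 9.0
```

>>> carry_out([
  [[0,0,-0.002,0,0,0,1],[0,0,0,0,0,0,1]],
])

```text
clock: 15.4
position: [571.4, -396.9, 80.1]
ee_rot: [-0.014, 1.0, -0.001, 0.0]
contact_force: [-2.3, 2.1, 4.4]
gripper_width: 9.2
```

>>> carry_out([
  [[0,0,-0.002,0,0,0,1],[0,0,0,0,0,0,1]],
])

```text
clock: 15.6
position: [571.5, -397.1, 80.1]
ee_rot: [-0.014, 1.0, -0.001, 0.001]
contact_force: [-3.9, 2.3, 11.2]
gripper_width: 8.9
```

The card bottomed out at 80.1, exactly as predicted for the slot floor. I'm releasing and rising.

>>> carry_out([
  [[0,0,0.003,0,0,0,0.5],[0,0,0,0,0,0,0],[0,0,0,0,0,0,0],[0,0,0.02,0,0,0,0],[0,0,0.04,0,0,0,0]],
])

```text
clock: 16.1
position: [568.9, -395.1, 134.9]
ee_rot: [-0.013, 1.0, 0.002, -0.004]
contact_force: [0.9, -0.9, 0.1]
gripper_width: 42.9
```

>>> carry_out([
  [[0,0,0.03,0,0,0,0],[-0.0128,0.0435,0,0,0,-2.2,0],[-0.0128,0.0435,0,0,0,-2.2,0],[-0.0128,0.0435,0,0,0,-2.2,0],[-0.0128,0.0435,0,0,0,-0.2,0]],
])

```text
clock: 16.6
position: [519.3, -221.1, 168.8]
ee_rot: [0.047, 0.999, 0.0, -0.0]
contact_force: [0.8, 0.9, 0.3]
gripper_width: 42.8
```

>>> carry_out([
  [[-0.0128,0.0435,-0.02,0,0,0,0],[-0.0128,0.0435,-0.01,0,0,0,0],[-0.0288,0.0435,-0.01,0,0,0,0],[0,0,0,0,0,0,0],[0,0,0,0,0,0,0]],
])

```text
clock: 17.1
position: [467.2, -93.7, 129.9]
ee_rot: [0.045, 0.999, -0.0, 0.0]
contact_force: [-0.0, -0.0, 0.0]
gripper_width: 42.6
```

```bash
python3 -c "
from h import *
goto(463,-91,48,-5.3)
s=cam('side');t=cam('top');crop(s,225,80,305,180,6,'s17');crop(t,255,140,385,240,6,'t17')"
```

```text
t 17.1 pos [467.2 -93.7 129.9] jawyaw -5.12 tiltfix deg [0.02 0.01 0.  ] F [-0. -0.  0.] w 42.6
delta mm [ -4.2   2.7 -81.9] turn -0.18
```

View pics/s17.png

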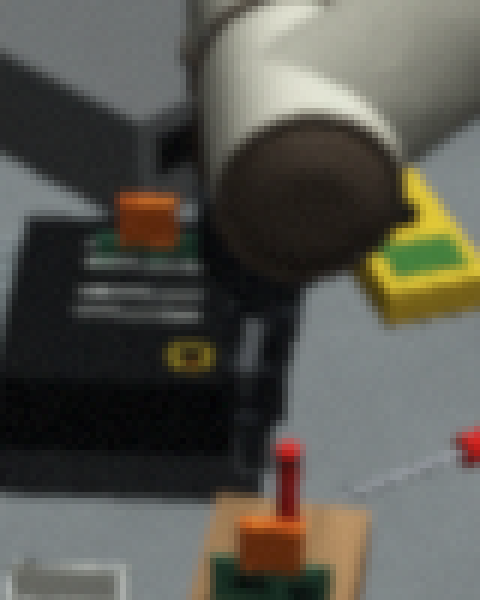

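View pics/t17.png

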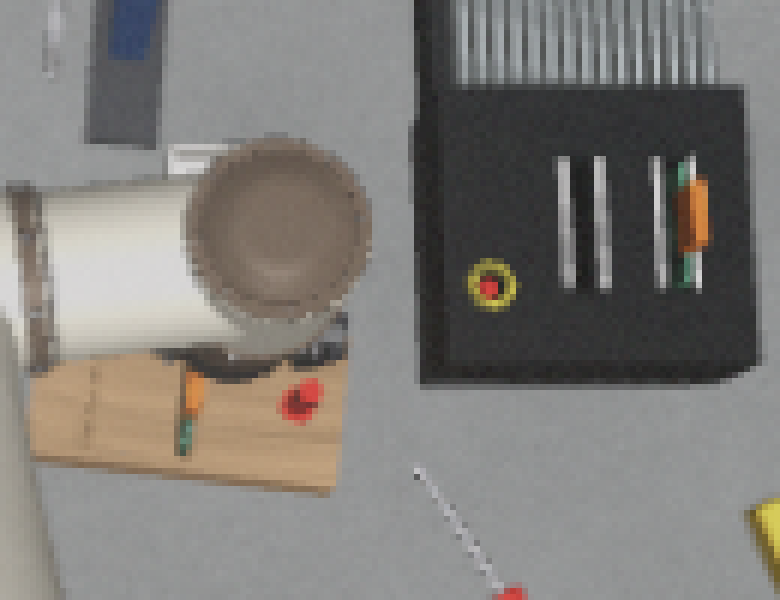

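Card 1 is seated in slot b: only the orange grip and a sliver of green show above the lips. Next is card 2.

>>> carry_out([
  [[-0.0055,0.0025,-0.03,0,0,0,0],[0,0,-0.03,0,0,0,0],[0,0,-0.023,0,0,0,0],[0,0,0,0,0,0,0],[0,0,0,0,0,0,0]],
])

```text
clock: 17.7
position: [462.8, -92.9, 47.1]
ee_rot: [0.047, 0.999, -0.0, 0.0]
contact_force: [0.1, 0.3, 0.5]
gripper_width: 42.9
```

>>> carry_out([
  [[0,0,0,0,0,0,0.6],[0,0,0,0,0,0,1],[0,0,0,0,0,0,1],[0,0,0,0,0,0,1],[0,0,0,0,0,0,1]],
])

```text
clock: 18.2
position: [463.3, -92.0, 48.2]
ee_rot: [0.046, 0.999, -0.0, 0.002]
contact_force: [0.4, 0.0, 6.8]
gripper_width: 9.0
```

>>> carry_out([
  [[0,0,0,0,0,0,1],[0,0,0,0,0,0,1]],
])

```text
clock: 18.4
position: [463.3, -92.0, 48.2]
ee_rot: [0.046, 0.999, -0.0, 0.002]
contact_force: [-0.2, -0.7, 6.4]
gripper_width: 9.0
```

>>> carry_out([
  [[0,0,0.015,0,0,0,1],[0,0,0.025,0,0,0,1],[0,0,0.035,0,0,0,1],[0,0,0.035,0,0,0,1],[0,0,0.035,0,0,0,1]],
])

```text
clock: 18.9
position: [460.8, -91.9, 192.7]
ee_rot: [0.046, 0.999, 0.0, -0.001]
contact_force: [0.9, 0.2, -1.4]
gripper_width: 8.9
```

>>> carry_out([
  [[0,0,0,0,0,0,1],[0,0,0,0,0,0,1]],
])

```text
clock: 19.1
position: [461.3, -91.7, 191.8]
ee_rot: [0.046, 0.999, 0.001, 0.0]
contact_force: [-1.3, 0.4, -1.8]
gripper_width: 8.9
```

```bash
python3 -c "
from h import *
goto(567.5,-335.8,155,1.5)
s=cam('side');crop(s,230,80,310,180,6,'s18')
p=arm.read_state()['position']
im=s['color'].astype(int);g=im[:,:,1]-im[:,:,0]
for v in range(138,160,2):
  c=np.nonzero(g[v,245:290]>11)[0]+245
  if len(c)<8: continue
  o=[]
  for u in (c.min()-.5,c.max()+.5):
    r=ray(s,[(u,v)])[0]; k=(p[1]+3-s['C'][1])/r[1]; o.append((s['C']+k*r).round(1)[[0,2]])
  print(v,o)
"
```

```text
t 19.1 pos [461.3 -91.7 191.8] jawyaw -5.3 tiltfix deg [-0.07  0.01  0.  ] F [-1.3  0.4 -1.8] w 8.9
delta mm [ 106.2 -244.1  -36.8] turn 6.8
142 [array([497.9, 222.6]), array([419.6, 227.2])]
144 [array([497.9, 214.2]), array([419.2, 218.9])]
146 [array([497.9, 205.8]), array([418.9, 210.5])]
148 [array([497.9, 197.2]), array([422. , 201.8])]
150 [array([498. , 188.6]), array([421.7, 193.3])]
152 [array([498. , 179.9]), array([421.4, 184.7])]
154 [array([498. , 171.2]), array([421.1, 176. ])]
156 [array([498. , 162.3]), array([420.7, 167.2])]
```

View pics/s18.png

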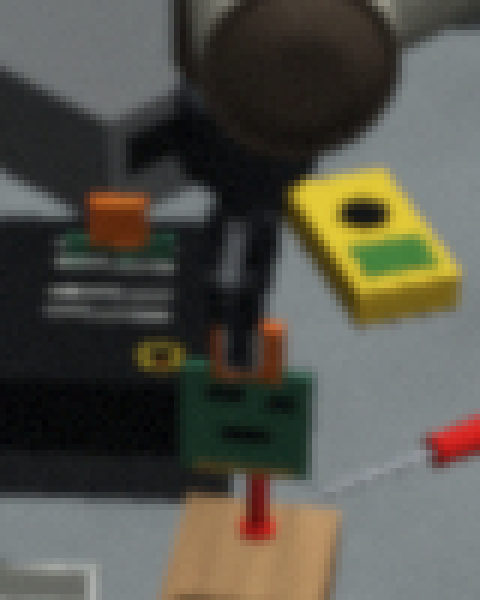

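>>> carry_out([
  [[0.018,-0.0407,0,0,0,2.3,1],[0.018,-0.0407,0,0,0,2.3,1],[0.018,-0.0407,0,0,0,2.2,1],[0.018,-0.0407,0,0,0,0,1],[0.018,-0.0407,0,0,0,0,1]],
])

```text
clock: 19.65
position: [551.2, -296.7, 189.0]
ee_rot: [-0.013, 1.0, 0.001, -0.002]
contact_force: [0.8, -0.0, -1.8]
gripper_width: 9.0
```

>>> carry_out([
  [[0.018,-0.0407,0,0,0,0,1],[0,0,-0.02,0,0,0,1],[0,0,-0.016,0,0,0,1],[0,0,0,0,0,0,1],[0,0,0,0,0,0,1]],
])

```text
clock: 20.15
position: [569.1, -336.0, 154.2]
ee_rot: [-0.013, 1.0, 0.0, -0.002]
contact_force: [0.4, -0.1, -1.7]
gripper_width: 8.9
```

```bash
python3 -c "
from h import *
goto(569.5,-335.8,80,1.5)
s=cam('side');t=cam('top');crop(s,225,80,285,140,10,'s19');crop(t,330,145,390,205,10,'t19')"
```

```text
t 20.15 pos [ 569.1 -336.   154.2] jawyaw 1.54 tiltfix deg [-0.05 -0.2  -0.  ] F [ 0.4 -0.1 -1.7] w 8.9
delta mm [  0.4   0.2 -74.2] turn -0.04
```

View pics/s19.png

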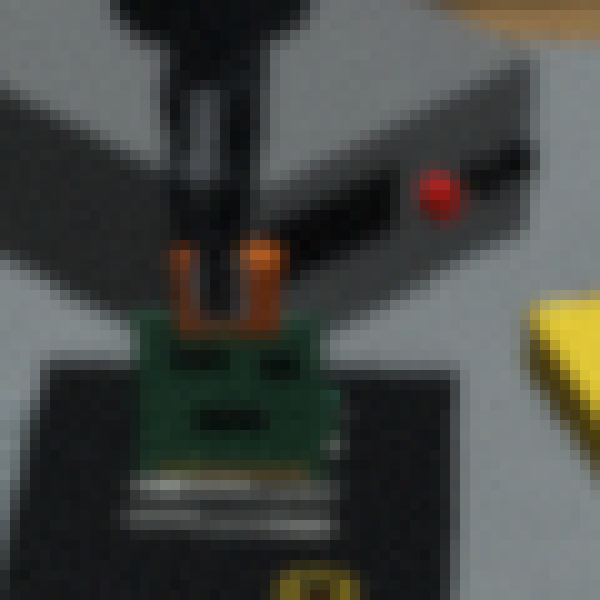

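View pics/t19.png

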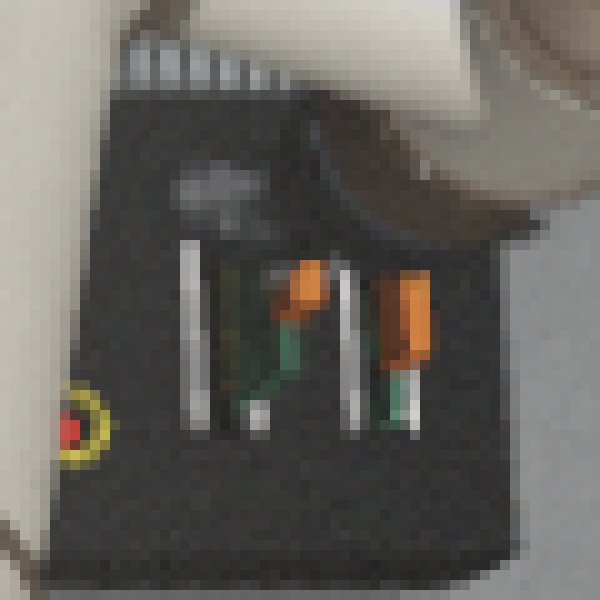

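Aligned with slot a (board edge between the lips at x≈195 and 258 in the top crop). Inserting.

>>> carry_out([
  [[0,0,-0.006,0,0,0,1],[0,0,-0.006,0,0,0,1],[0,0,-0.006,0,0,0,1],[0,0,-0.006,0,0,0,1],[0,0,0,0,0,0,1]],
])

```text
clock: 20.75
position: [569.1, -335.9, 130.3]
ee_rot: [-0.013, 1.0, 0.001, -0.001]
contact_force: [-0.8, 0.7, -1.9]
gripper_width: 9.0
```

>>> carry_out([
  [[0,0,-0.008,0,0,0,1],[0,0,-0.008,0,0,0,1],[0,0,-0.008,0,0,0,1],[0,0,-0.008,0,0,0,1],[0,0,0,0,0,0,1]],
])

```text
clock: 21.25
position: [568.8, -335.8, 97.8]
ee_rot: [-0.013, 1.0, 0.001, -0.002]
contact_force: [-0.2, 0.0, -1.6]
gripper_width: 8.7
```

>>> carry_out([
  [[0,0,-0.006,0,0,0,1],[0,0,-0.004,0,0,0,1],[0,0,-0.004,0,0,0,1],[0,0,-0.002,0,0,0,1],[0,0,0,0,0,0,1]],
])

```text
clock: 21.75
position: [569.7, -336.2, 83.4]
ee_rot: [-0.013, 1.0, 0.0, -0.0]
contact_force: [0.0, -0.3, -1.6]
gripper_width: 8.8
```

>>> carry_out([
  [[0,0,-0.002,0,0,0,1],[0,0,-0.002,0,0,0,1],[0,0,0,0,0,0,1]],
])

```text
clock: 22.05
position: [570.1, -336.4, 80.3]
ee_rot: [-0.013, 1.0, -0.0, 0.0]
contact_force: [-0.5, -0.8, 0.2]
gripper_width: 8.8
```

>>> carry_out([
  [[0,0,-0.002,0,0,0,1],[0,0,-0.001,0,0,0,1],[0,0,0,0,0,0,1]],
])

```text
clock: 22.35
position: [570.2, -336.8, 80.2]
ee_rot: [-0.014, 1.0, -0.001, 0.001]
contact_force: [-3.2, 3.0, 10.5]
gripper_width: 9.2
```

Card 2 also bottomed at 80.2. I'm releasing it and measuring the probe.

>>> carry_out([
  [[0,0,0.003,0,0,0,0.5],[0,0,0,0,0,0,0],[0,0,0,0,0,0,0],[0,0,0.02,0,0,0,0],[0,0,0.04,0,0,0,0]],
])

```text
clock: 22.85
position: [567.3, -335.1, 135.8]
ee_rot: [-0.013, 1.0, 0.002, -0.004]
contact_force: [1.1, -0.4, -0.6]
gripper_width: 42.5
```

>>> carry_out([
  [[0,0,0.03,0,0,0,0],[0,0.04,0,0,0,0,0],[0,0.04,0,0,0,0,0],[0,0,0,0,0,0,0],[0,0,0,0,0,0,0]],
])

```text
clock: 23.35
position: [570.0, -255.5, 169.7]
ee_rot: [-0.014, 1.0, -0.0, -0.0]
contact_force: [-0.1, -0.1, -0.1]
gripper_width: 43.3
```

```bash
python3 -c "
from h import *
goto(455.5,-161,35,-5.3)
s=cam('side');t=cam('top')
crop(t,255,170,385,230,6,'t20');crop(t,295,195,315,215,30,'t21');crop(s,262,145,285,175,20,'s21');crop(s,225,80,305,180,6,'s20')
hs=cv2.cvtColor(t['color'],cv2.COLOR_RGB2HSV);m=((hs[:,:,0]<6)&(hs[:,:,1]>130))
print((hs[200:212,299:312,2]*m[200:212,299:312]))
print(plane(t,[(306.2,204.4)],117),plane(s,[(272.8,154.2)],117),two(t,(306.2,204.4),s,(272.8,154.2)))
print('proj',proj(t,[[455.5,-161,117],[455.5,-161,55]]),proj(s,[[455.5,-161,117],[455.5,-161,55]]))
"
```

```text
t 23.35 pos [ 570.  -255.5  169.7] jawyaw 1.62 tiltfix deg [ 0.   -0.01  0.  ] F [-0.1 -0.1 -0.1] w 43.3
delta mm [-114.5   94.5 -134.7] turn -6.92
[[0 0 0 0 0 0 0 0 0 0 0 0 0]
 [0 0 0 0 0 0 0 0 0 0 0 0 0]
 [0 0 0 0 0 0 0 0 0 0 0 0 0]
 [0 0 0 0 0 0 0 0 0 0 0 0 0]
 [0 0 0 0 0 0 0 0 0 0 0 0 0]
 [0 0 0 0 0 0 0 0 0 0 0 0 0]
 [0 0 0 0 0 0 0 0 0 0 0 0 0]
 [0 0 0 0 0 0 0 0 0 0 0 0 0]
 [0 0 0 0 0 0 0 0 0 0 0 0 0]
 [0 0 0 0 0 0 0 0 0 0 0 0 0]
 [0 0 0 0 0 0 0 0 0 0 0 0 0]
 [0 0 0 0 0 0 0 0 0 0 0 0 0]]
[[ 456.09550601 -159.97474621  117.        ]] [[ 454.4911507  -161.99378815  117.        ]] (array([ 455.0890724 , -159.65176974,  118.95294016]), np.float64(1.4232970373456648))
proj [[306.47792569 204.56707936]
 [304.36573587 206.88845672]] [[272.5145111  154.34870313]
 [272.17807094 167.17999335]]
```

View pics/t21.png

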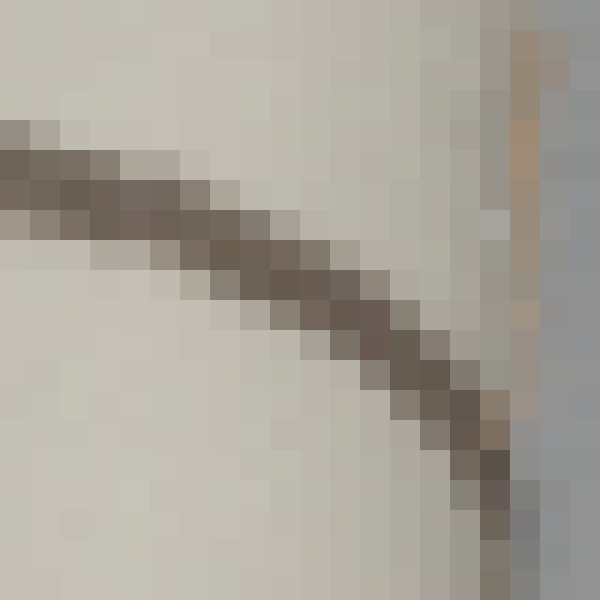

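View pics/s21.png

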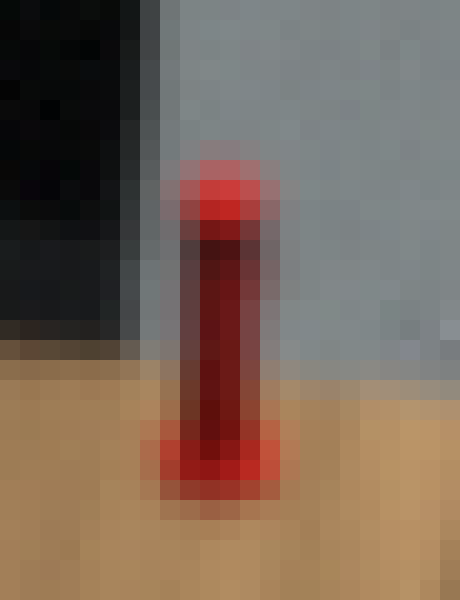

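View pics/t20.png

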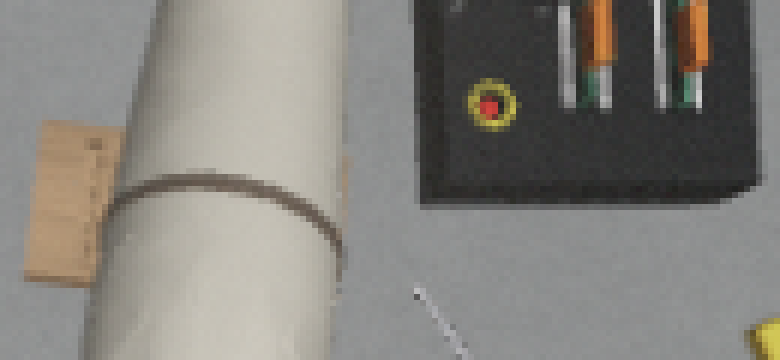

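The probe is at (455.3, -161) in both views, with its guard resting on the stand. I'm going to grasp it.

>>> carry_out([
  [[-0.029,0.0236,0,0,0,-2.3,0],[-0.029,0.0236,0,0,0,-2.3,0],[-0.029,0.0236,0,0,0,-2.3,0],[-0.0277,0.0237,-0.03,0,0,0,0],[0,0,0,0,0,0,0]],
])

```text
clock: 23.95
position: [445.3, -160.3, 134.6]
ee_rot: [0.048, 0.999, 0.001, -0.008]
contact_force: [0.8, 0.3, -0.1]
gripper_width: 42.5
```

>>> carry_out([
  [[0,0,0,0,0,0,0],[0,0,0,0,0,0,0]],
])

```text
clock: 24.15
position: [457.0, -162.7, 140.7]
ee_rot: [0.047, 0.999, -0.0, 0.001]
contact_force: [1.3, -0.3, 0.3]
gripper_width: 42.8
```

```bash
python3 -c "
from h import *
goto(455.3,-161,35,-5.3)
s=cam('side');t=cam('top')
crop(s,235,100,305,180,7,'s22');crop(t,270,170,340,230,8,'t22')"
```

```text
t 24.15 pos [ 457.  -162.7  140.7] jawyaw -5.42 tiltfix deg [0.04 0.14 0.  ] F [ 1.3 -0.3  0.3] w 42.8
delta mm [  -1.7    1.7 -105.7] turn 0.12
```

View pics/s22.png

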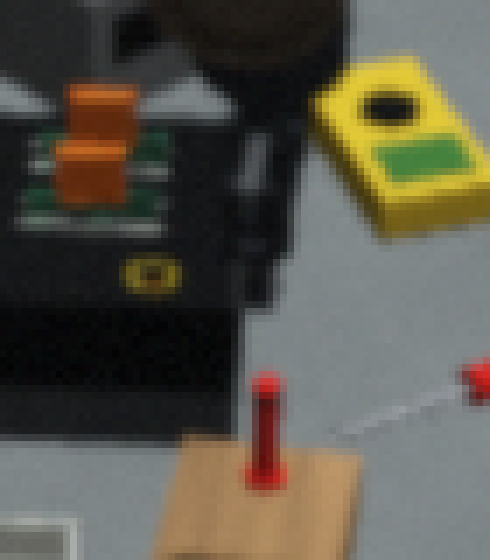

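View pics/t22.png

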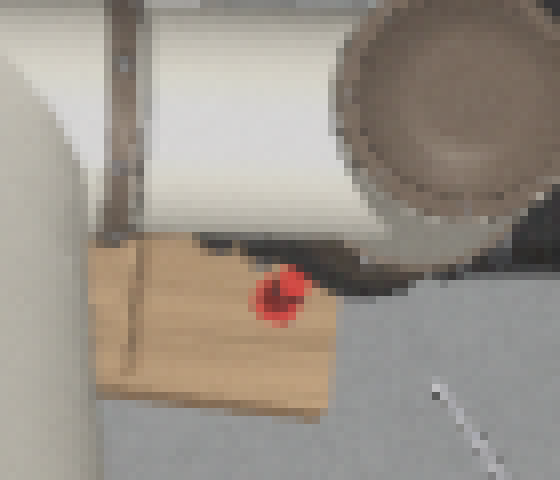

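>>> carry_out([
  [[0,0.0005,-0.03,0,0,0,0],[0,0,-0.04,0,0,0,0],[0,0,-0.025,0,0,0,0],[0,0,-0.01,0,0,0,0],[0,0,0,0,0,0,0]],
])

```text
clock: 24.75
position: [455.3, -161.7, 33.9]
ee_rot: [0.047, 0.999, -0.0, -0.001]
contact_force: [0.0, -0.2, -0.1]
gripper_width: 42.6
```

>>> carry_out([
  [[0,0,0,0,0,0,0],[0,0,0,0,0,0,0]],
])

```text
clock: 24.95
position: [456.7, -161.4, 36.3]
ee_rot: [0.047, 0.999, -0.0, 0.002]
contact_force: [0.3, -0.9, 0.3]
gripper_width: 42.8
```

>>> carry_out([
  [[0,0,0,0,0,0,0.5],[0,0,0,0,0,0,0.9],[0,0,0,0,0,0,1],[0,0,0,0,0,0,1],[0,0,0,0,0,0,1]],
])

```text
clock: 25.45
position: [455.8, -161.3, 35.8]
ee_rot: [0.047, 0.999, -0.0, 0.001]
contact_force: [-0.9, -0.2, 5.6]
gripper_width: 13.3
```

>>> carry_out([
  [[0,0,0,0,0,0,1],[0,0,0,0,0,0,1]],
])

```text
clock: 25.65
position: [455.8, -161.3, 35.8]
ee_rot: [0.047, 0.999, -0.0, 0.001]
contact_force: [-1.2, -0.3, 5.7]
gripper_width: 13.5
```

The probe is gripped. For the return I note (455.8, -161.3, 35.8). Lifting.

>>> carry_out([
  [[0,0,0.015,0,0,0,1],[0,0,0.03,0,0,0,1],[0,0,0.04,0,0,0,1],[0,0,0.045,0,0,0,1],[0,0,0,0,0,0,1]],
])

```text
clock: 26.15
position: [459.4, -162.0, 171.1]
ee_rot: [0.046, 0.999, -0.001, 0.007]
contact_force: [1.3, 0.2, -0.3]
gripper_width: 13.7
```

>>> carry_out([
  [[0,0,0,0,0,0,1],[0,0,0,0,0,0,1]],
])

```text
clock: 26.35
position: [454.0, -161.0, 163.5]
ee_rot: [0.047, 0.999, 0.0, -0.001]
contact_force: [-0.2, 0.2, -0.8]
gripper_width: 13.8
```

```bash
python3 -c "
from h import *
goto(527,-277.5,135,-5.3)
p=arm.read_state()['position']
s=cam('side');t=cam('top')
print(proj(s,[[p[0],p[1],p[2]-23.8],[p[0],p[1],p[2]-23.8+38]]))
crop(s,250,120,295,170,12,'s23')"
```

```text
t 26.35 pos [ 454.  -161.   163.5] jawyaw -5.4 tiltfix deg [-0.04 -0.15 -0.  ] F [-0.2  0.2 -0.8] w 13.8
delta mm [  73.  -116.5  -28.5] turn 0.1
[[273.04584402 149.46546146]
 [273.27430509 141.03174748]]
```

View pics/s23.png

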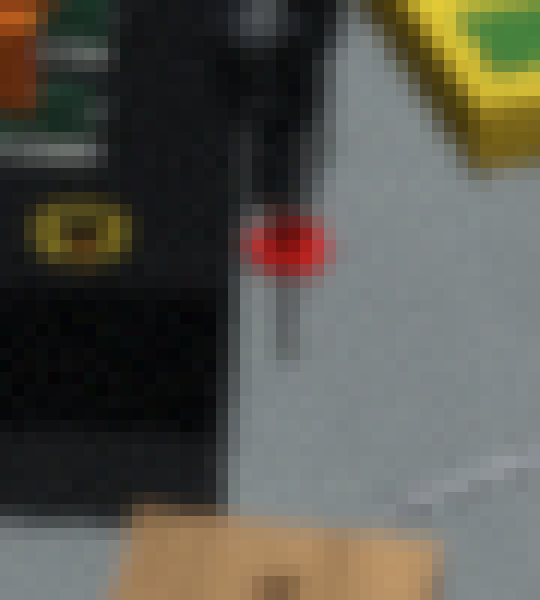

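The probe hangs vertical, with its tip at px (273.5,149.5) against a prediction of (273.0,149.5). I'm moving over the button.

>>> carry_out([
  [[0.0245,-0.0389,0,0,0,0,1],[0.0245,-0.0389,0,0,0,0,1],[0.0245,-0.0388,0,0,0,0,1],[0,0,-0.02,0,0,0,1],[0,0,0,0,0,0,1]],
])

```text
clock: 26.95
position: [526.1, -277.8, 139.8]
ee_rot: [0.048, 0.999, 0.002, -0.005]
contact_force: [0.2, -0.3, -1.5]
gripper_width: 13.6
```

>>> carry_out([
  [[0,0,0,0,0,0,1],[0,0,0,0,0,0,1]],
])

```text
clock: 27.15
position: [528.6, -277.4, 145.3]
ee_rot: [0.046, 0.999, -0.0, 0.0]
contact_force: [0.5, 0.2, -0.1]
gripper_width: 13.6
```

```bash
python3 -c "
from h import *
goto(528,-277.4,129,-5.3)
s=cam('side');t=cam('top')
p=arm.read_state()['position'];a=[[p[0],p[1],p[2]-23.8],[527,-277.4,100],[527,-277.4,p[2]-23.8]]
print(proj(s,a),proj(t,a))
crop(s,235,115,275,155,15,'s24');crop(t,315,165,360,210,12,'t24')"
```

```text
t 27.15 pos [ 528.6 -277.4  145.3] jawyaw -5.31 tiltfix deg [0.02 0.01 0.  ] F [ 0.5  0.2 -0.1] w 13.6
delta mm [ -0.6   0.  -16.3] turn 0.01
[[255.80135142 134.49014141]
 [256.32882894 139.09785327]
 [256.28314641 134.50248968]] [[337.95023876 185.43080481]
 [336.74451339 187.0599222 ]
 [337.97588336 185.93842054]]
```

View pics/s24.png

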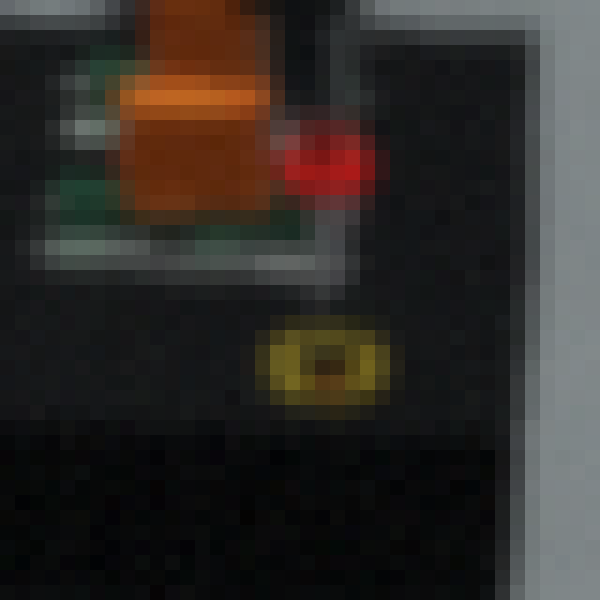

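View pics/t24.png

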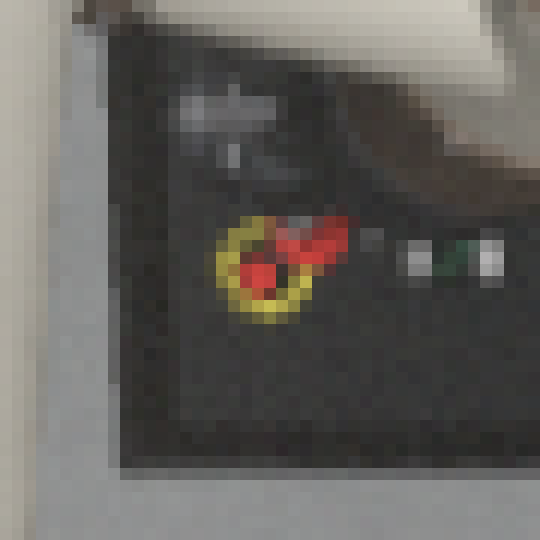

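The probe axis and ring centre coincide in the side view (both at crop x≈327), and the top view agrees. Both cards are still in. Pressing now.

>>> carry_out([
  [[-0.0005,0,-0.008,0,0,0,1],[0,0,-0.008,0,0,0,1],[0,0,-0.006,0,0,0,1],[0,0,-0.004,0,0,0,1],[0,0,0,0,0,0,1]],
])

```text
clock: 27.75
position: [527.6, -277.7, 117.8]
ee_rot: [0.047, 0.999, 0.0, -0.001]
contact_force: [0.4, -0.8, -0.4]
gripper_width: 13.4
```

>>> carry_out([
  [[0,0,-0.003,0,0,0,1],[0,0,-0.002,0,0,0,1],[0,0,0,0,0,0,1]],
])

```text
clock: 28.05
position: [528.3, -278.0, 113.9]
ee_rot: [0.047, 0.999, -0.0, 0.0]
contact_force: [0.8, 0.8, 0.0]
gripper_width: 13.3
```

>>> carry_out([
  [[0,0,-0.002,0,0,0,1],[0,0,-0.002,0,0,0,1],[0,0,0,0,0,0,1]],
])

```text
clock: 28.35
position: [528.5, -278.0, 110.2]
ee_rot: [0.047, 0.999, -0.0, 0.0]
contact_force: [-0.1, 0.9, 4.2]
gripper_width: 13.5
```

>>> carry_out([
  [[0,0,-0.002,0,0,0,1],[0,0,0,0,0,0,1]],
])

```text
clock: 28.55
position: [528.6, -278.1, 108.6]
ee_rot: [0.047, 0.999, -0.0, 0.001]
contact_force: [-0.1, 0.4, 5.4]
gripper_width: 13.3
```

>>> carry_out([
  [[0,0,-0.002,0,0,0,1],[0,0,0,0,0,0,1]],
])

```text
clock: 28.75
position: [529.0, -278.3, 108.3]
ee_rot: [0.046, 0.999, -0.001, 0.001]
contact_force: [-1.4, 2.5, 11.8]
gripper_width: 13.7
```

>>> carry_out([
  [[0,0,-0.001,0,0,0,1],[0,0,0,0,0,0,1]],
])

```text
clock: 28.95
position: [529.1, -278.4, 108.1]
ee_rot: [0.046, 0.999, -0.001, 0.001]
contact_force: [-2.1, 2.2, 15.7]
gripper_width: 13.5
```

The button bottomed: force jumped to 15.7 N with the tip at about 84.5 mm, against 85 expected. I'm holding for a second.

>>> carry_out([
  [[0,0,0,0,0,0,1],[0,0,0,0,0,0,1],[0,0,0,0,0,0,1],[0,0,0,0,0,0,1],[0,0,0,0,0,0,1]],
])

```text
clock: 29.45
position: [529.1, -278.4, 108.1]
ee_rot: [0.046, 0.999, -0.001, 0.001]
contact_force: [-3.0, 1.7, 14.3]
gripper_width: 13.6
```

>>> carry_out([
  [[0,0,0,0,0,0,1],[0,0,0,0,0,0,1],[0,0,0,0,0,0,1],[0,0,0,0,0,0,1],[0,0,0,0,0,0,1]],
])

```text
clock: 29.95
position: [529.1, -278.4, 108.1]
ee_rot: [0.046, 0.999, -0.001, 0.001]
contact_force: [-3.2, 4.0, 14.2]
gripper_width: 13.6
```

>>> carry_out([
  [[0,0,0.005,0,0,0,1],[0,0,0.01,0,0,0,1],[0,0,0.02,0,0,0,1],[0,0,0.03,0,0,0,1],[0,0,0,0,0,0,1]],
])

```text
clock: 30.45
position: [530.5, -278.8, 173.9]
ee_rot: [0.047, 0.999, -0.001, 0.004]
contact_force: [0.0, -1.0, -0.5]
gripper_width: 13.4
```

```bash
python3 -c "
from h import *
goto(455.8,-161.3,165,-5.4)"
```

```text
t 30.45 pos [ 530.5 -278.8  173.9] jawyaw -5.35 tiltfix deg [0.16 0.41 0.  ] F [ 0.  -1.  -0.5] w 13.4
delta mm [-74.7 117.5  -8.9] turn -0.05
```

>>> carry_out([
  [[-0.0241,0.0388,0,0,0,0,1],[-0.0241,0.0388,0,0,0,0,1],[-0.0241,0.0388,0,0,0,0,1],[0,0,-0.02,0,0,0,1],[0,0,-0.02,0,0,0,1]],
])

```text
clock: 30.95
position: [455.3, -160.2, 129.7]
ee_rot: [0.046, 0.999, 0.0, 0.001]
contact_force: [1.2, -0.1, -0.6]
gripper_width: 13.3
```

>>> carry_out([
  [[0,0,-0.02,0,0,0,1],[0,0,-0.01,0,0,0,1],[0,0,0,0,0,0,1],[0,0,0,0,0,0,1],[0,0,0,0,0,0,1]],
])

```text
clock: 31.45
position: [456.6, -161.6, 100.6]
ee_rot: [0.047, 0.999, -0.0, 0.001]
contact_force: [-0.2, -1.1, 0.1]
gripper_width: 13.5
```

```bash
python3 -c "
from h import *
goto(455.8,-161.3,36,-5.4)
s=cam('side');t=cam('top')
p=arm.read_state()['position'];a=[[p[0],p[1],p[2]-23.8],[455.3,-161,50]]
print(proj(s,a),proj(t,a))
crop(s,250,135,295,185,12,'s25');crop(t,280,180,330,230,12,'t25')"
```

```text
t 31.45 pos [ 456.6 -161.6  100.6] jawyaw -5.38 tiltfix deg [0.01 0.1  0.  ] F [-0.2 -1.1  0.1] w 13.5
delta mm [ -0.8   0.3 -64.6] turn -0.02
[[272.05272125 162.6452397 ]
 [272.20356785 168.1852245 ]] [[305.24214323 205.8465858 ]
 [304.20272405 207.11900141]]
```

View pics/s25.png

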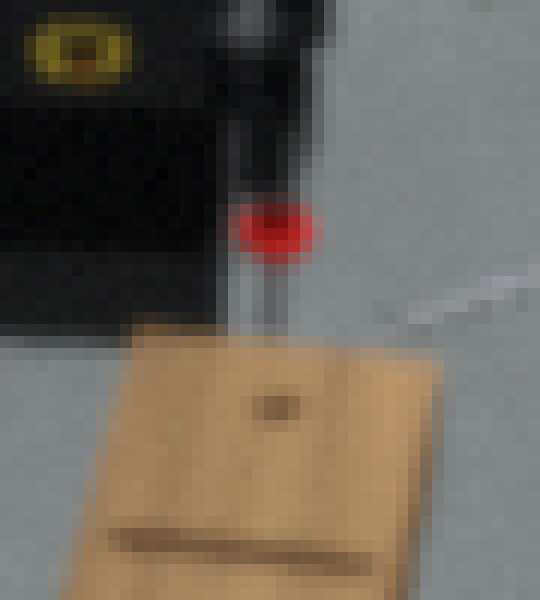

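View pics/t25.png

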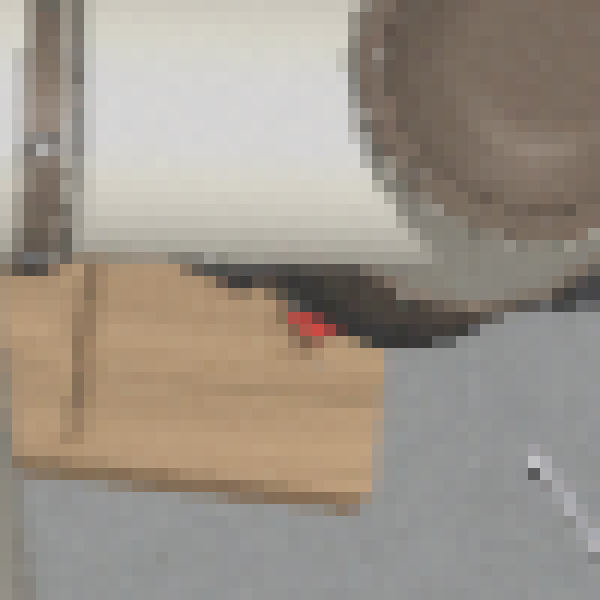

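The hole at side px (272.6,168.3) is under the tip to within about 1.5 mm. I'll nudge −1 mm in x and insert.

>>> carry_out([
  [[-0.001,0.0003,-0.01,0,0,0,1],[0,0,-0.01,0,0,0,1],[0,0,-0.006,0,0,0,1],[0,0,-0.005,0,0,0,1],[0,0,0,0,0,0,1]],
])

```text
clock: 32.05
position: [454.2, -161.1, 67.8]
ee_rot: [0.047, 0.999, 0.0, -0.001]
contact_force: [0.3, 0.6, -1.3]
gripper_width: 13.5
```

>>> carry_out([
  [[0,0,-0.008,0,0,0,1],[0,0,-0.008,0,0,0,1],[0,0,-0.006,0,0,0,1],[0,0,-0.004,0,0,0,1],[0,0,0,0,0,0,1]],
])

```text
clock: 32.55
position: [454.3, -161.1, 42.1]
ee_rot: [0.047, 0.999, 0.0, -0.001]
contact_force: [0.4, -0.3, -0.7]
gripper_width: 13.4
```

>>> carry_out([
  [[0,0,-0.003,0,0,0,1],[0,0,-0.002,0,0,0,1],[0,0,0,0,0,0,1]],
])

```text
clock: 32.85
position: [454.7, -161.2, 37.7]
ee_rot: [0.047, 0.999, 0.0, -0.0]
contact_force: [0.5, 0.3, -1.0]
gripper_width: 13.8
```

>>> carry_out([
  [[0,0,-0.0015,0,0,0,1],[0,0,-0.0015,0,0,0,1],[0,0,0,0,0,0,1]],
])

```text
clock: 33.15
position: [455.2, -161.2, 35.8]
ee_rot: [0.047, 0.999, -0.0, 0.0]
contact_force: [-2.1, 0.9, 6.6]
gripper_width: 13.7
```

>>> carry_out([
  [[0,0,-0.0015,0,0,0,1],[0,0,0,0,0,0,1]],
])

```text
clock: 33.35
position: [455.3, -161.2, 35.7]
ee_rot: [0.046, 0.999, -0.0, 0.0]
contact_force: [-5.2, 3.1, 17.2]
gripper_width: 13.4
```

The guard is on the stand at 35.7. I'm unloading, releasing and rising.

>>> carry_out([
  [[0,0,0.003,0,0,0,0.7],[0,0,0,0,0,0,0.3],[0,0,0,0,0,0,0],[0,0,0.02,0,0,0,0],[0,0,0.04,0,0,0,0]],
])

```text
clock: 33.85
position: [452.1, -160.9, 93.9]
ee_rot: [0.047, 0.999, 0.0, -0.004]
contact_force: [1.4, -0.8, -0.5]
gripper_width: 42.8
```

>>> carry_out([
  [[0,0,0.045,0,0,0,0],[0,0,0.04,0,0,0,0],[0,0.04,0,0,0,8.5,0],[0,0.045,0,0,0,8.5,0],[0,0.045,0,0,0,8.5,0]],
])

```text
clock: 34.35
position: [454.6, -30.1, 181.3]
ee_rot: [-0.177, 0.984, 0.0, 0.0]
contact_force: [1.1, 0.5, -0.4]
gripper_width: 42.5
```

>>> carry_out([
  [[0,0.045,0,0,0,8.5,0],[0,0.045,0,0,0,8.5,0],[0,0.045,0,0,0,8.5,0],[0,0,0,0,0,8.5,0],[0,0,0,0,0,0,0]],
])

```text
clock: 34.85
position: [454.5, 105.0, 180.7]
ee_rot: [-0.456, 0.89, 0.0, -0.001]
contact_force: [-0.0, -0.4, 0.1]
gripper_width: 42.8
```

```bash
python3 -c "
from h import *
goto(415,285,60,93.5); print(arm.read_state()['joints'])
s=cam('side');t=cam('top')
crop(s,180,100,320,330,3,'s26');crop(t,140,110,290,235,5,'t26');crop(t,255,110,385,240,5,'t27')"
```

```text
t 34.85 pos [454.5 105.  180.7] jawyaw 54.25 tiltfix deg [ 0.07 -0.03  0.  ] F [-0.  -0.4  0.1] w 42.8
delta mm [ -39.5  180.  -120.7] turn 39.25
[ 5.76529537e-01  1.23680314e-01 -3.82109585e-01 -1.82380840e-04
 -1.06625765e+00 -1.20034732e+00]
```

View pics/s26.png

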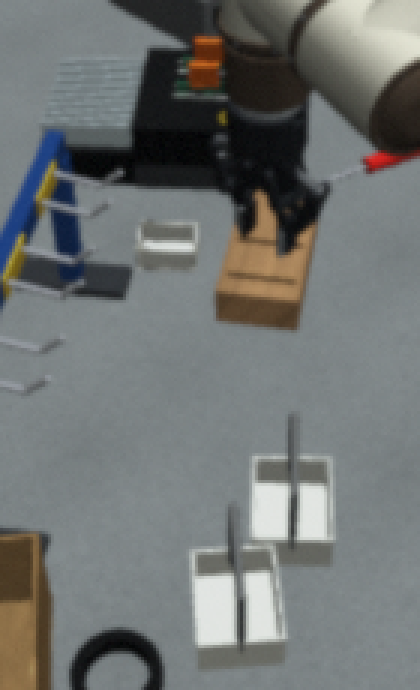

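View pics/t26.png

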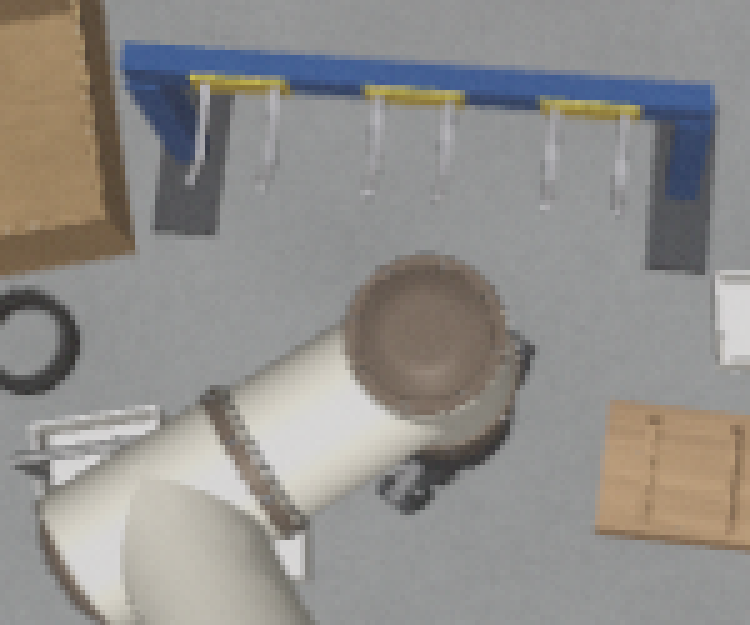

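View pics/t27.png

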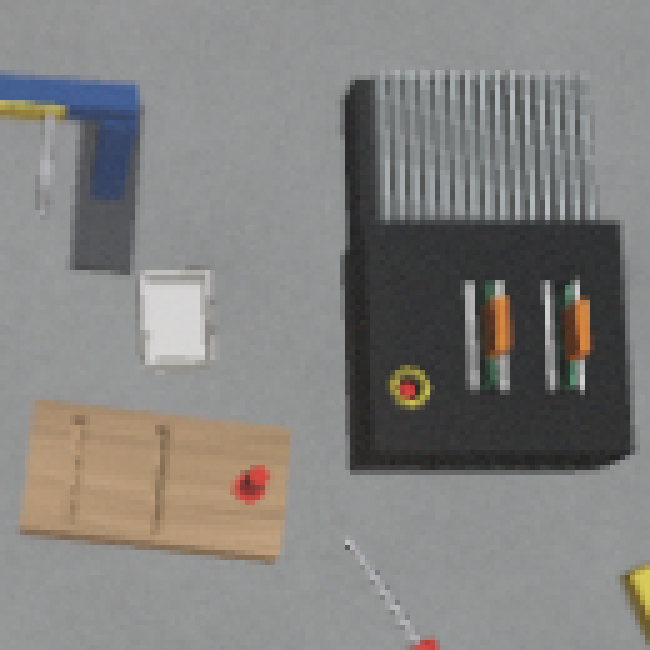

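The probe is upright in its hole with its guard down, both cards are in and the tubs haven't moved. I'm going over the nearer tub.

>>> carry_out([
  [[-0.0079,0.036,0,0,0,7.85,0],[-0.0079,0.036,0,0,0,7.85,0],[-0.0079,0.036,0,0,0,7.85,0],[-0.0079,0.036,0,0,0,7.85,0],[-0.0079,0.036,0,0,0,7.85,0]],
])

```text
clock: 35.45
position: [415.4, 284.0, 181.3]
ee_rot: [0.728, -0.686, 0.0, 0.0]
contact_force: [1.0, 0.2, -1.1]
gripper_width: 42.6
```

>>> carry_out([
  [[0,0,-0.03,0,0,0,0],[0,0,0,0,0,0,0],[0,0,0,0,0,0,0]],
])

```text
clock: 35.75
position: [415.6, 282.5, 151.1]
ee_rot: [0.727, -0.687, 0.0, 0.001]
contact_force: [0.7, -0.2, 0.4]
gripper_width: 42.6
```

```bash
python3 -c "
from h import *
goto(415,285,58,93.5); print(arm.read_state()['joints'])
s=cam('side');t=cam('top');p=arm.read_state()['position']
print((proj(s,[p+[0,0,38]])-[230,180])*6)
crop(s,230,180,330,280,6,'s28');crop(t,140,170,230,245,6,'t28')"
```

```text
t 35.75 pos [415.6 282.5 151.1] jawyaw 93.21 tiltfix deg [ 0.11 -0.05  0.  ] F [ 0.7 -0.2  0.4] w 42.6
delta mm [ -0.6   2.5 -93.1] turn 0.29
[ 9.20929612e-01  2.14845758e-01 -3.48758119e-01  5.58844995e-04
 -1.00913237e+00 -8.65207410e-01]
[[285.84711568 316.05056771]]
```

View pics/s28.png

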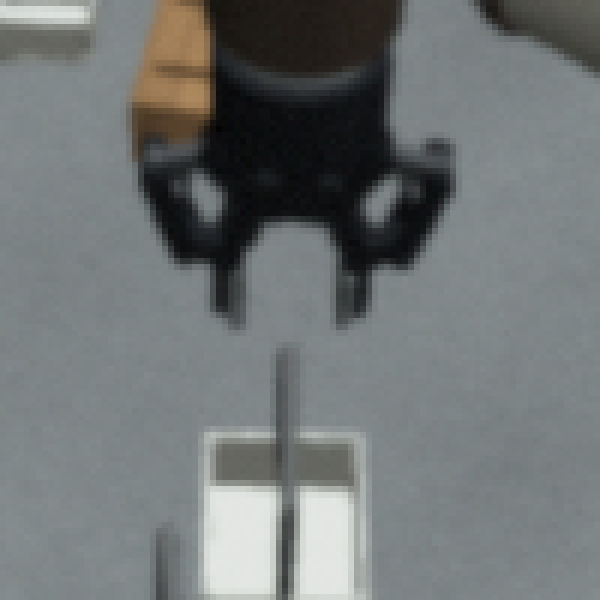

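View pics/t28.png

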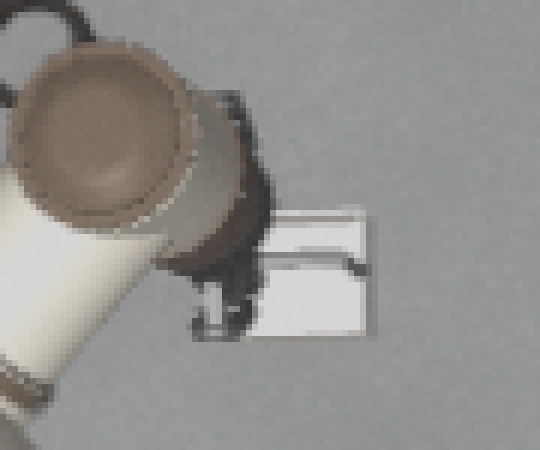

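The fingers straddle the bar: their midpoint is at crop x≈289 and the bar at 287. I'm descending and gripping.

>>> carry_out([
  [[0,0.002,-0.03,0,0,0.3,0],[0,0,-0.03,0,0,0,0],[0,0,-0.023,0,0,0,0],[0,0,-0.01,0,0,0,0],[0,0,0,0,0,0,0]],
])

```text
clock: 36.35
position: [415.5, 285.1, 58.0]
ee_rot: [0.729, -0.685, 0.0, 0.001]
contact_force: [-0.0, -0.4, 0.9]
gripper_width: 42.5
```

>>> carry_out([
  [[0,0,0,0,0,0,0.5],[0,0,0,0,0,0,0.8],[0,0,0,0,0,0,1],[0,0,0,0,0,0,1],[0,0,0,0,0,0,1]],
])

```text
clock: 36.85
position: [415.9, 286.5, 59.7]
ee_rot: [0.73, -0.684, 0.0, -0.001]
contact_force: [-2.0, 0.2, 6.4]
gripper_width: 6.6
```

>>> carry_out([
  [[0,0,0,0,0,0,1],[0,0,0,0,0,0,1]],
])

```text
clock: 37.05
position: [415.9, 286.5, 59.7]
ee_rot: [0.73, -0.684, 0.0, -0.001]
contact_force: [-1.9, -0.2, 6.3]
gripper_width: 6.7
```

>>> carry_out([
  [[0,0,0.01,0,0,0,1],[0,0,0.02,0,0,0,1],[0,0,0.035,0,0,0,1],[0,0,0.035,0,0,0,1],[0,0,0.04,0,0,0,1]],
])

```text
clock: 37.55
position: [414.6, 285.2, 199.4]
ee_rot: [0.729, -0.684, -0.0, 0.001]
contact_force: [1.4, 0.3, -1.0]
gripper_width: 6.5
```

>>> carry_out([
  [[0,0,0,0,0,0,1],[0,0,0,0,0,0,1]],
])

```text
clock: 37.75
position: [415.2, 286.1, 199.3]
ee_rot: [0.729, -0.684, -0.0, -0.001]
contact_force: [-0.2, 0.2, -2.2]
gripper_width: 6.7
```

```bash
python3 -c "
from h import *
goto(644,27,195,87.1); print(arm.read_state()['joints'])
s=cam('side');t=cam('top')
crop(s,220,130,320,270,4,'s29');crop(t,140,110,250,245,5,'t29')"
```

```text
t 37.75 pos [415.2 286.1 199.3] jawyaw 93.66 tiltfix deg [-0.13  0.07  0.  ] F [-0.2  0.2 -2.2] w 6.7
delta mm [ 228.8 -259.1   -4.3] turn -6.56
[ 9.25246196e-01  1.72290773e-01 -2.72757994e-01 -7.49920175e-04
 -1.12331980e+00 -8.61126100e-01]
```

View pics/s29.png

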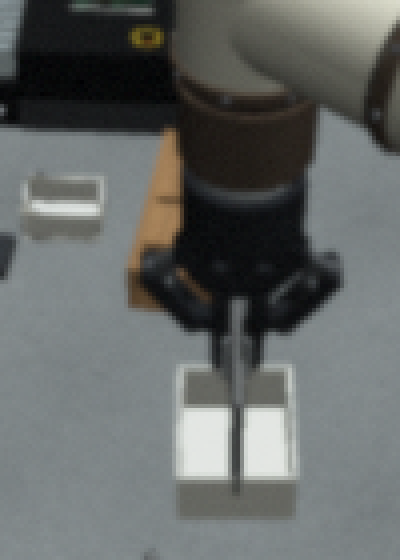

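View pics/t29.png

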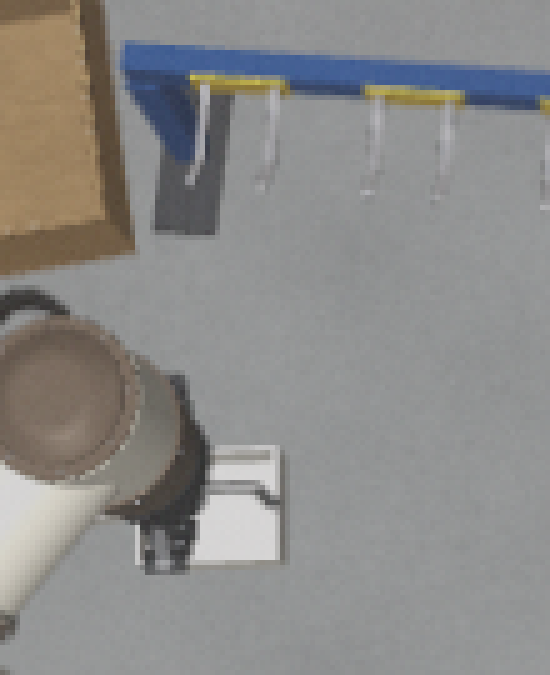

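The tub is held level. I'll go in front of hook 1 first, then straight in along +x so the legs clear the prongs.

>>> carry_out([
  [[0.0227,-0.0365,0,0,0,-1.6,1],[0.0227,-0.0365,0,0,0,-1.6,1],[0.0227,-0.0365,0,0,0,-1.6,1],[0.0227,-0.0365,0,0,0,-1.8,1],[0.0227,-0.0365,0,0,0,0,1]],
])

```text
clock: 38.35
position: [528.6, 101.5, 196.5]
ee_rot: [-0.689, 0.725, 0.001, -0.002]
contact_force: [0.9, 0.9, -1.9]
gripper_width: 6.5
```

>>> carry_out([
  [[0.0227,-0.0365,0,0,0,0,1],[0.0227,-0.0365,0,0,0,0,1],[0,0,0,0,0,0,1],[0,0,0,0,0,0,1]],
])

```text
clock: 38.75
position: [573.5, 29.2, 196.1]
ee_rot: [-0.688, 0.726, 0.001, -0.002]
contact_force: [0.6, -0.4, -1.3]
gripper_width: 6.5
```

```bash
python3 -c "
from h import *
goto(644,27,195,87.1)
s=cam('side');t=cam('top')
crop(s,180,90,300,230,4,'s30');crop(t,210,110,310,210,6,'t30')"
```

```text
t 38.75 pos [573.5  29.2 196.1] jawyaw 86.93 tiltfix deg [ 0.05 -0.25  0.  ] F [ 0.6 -0.4 -1.3] w 6.5
delta mm [70.5 -2.2 -1.1] turn 0.17
```

View pics/s30.png

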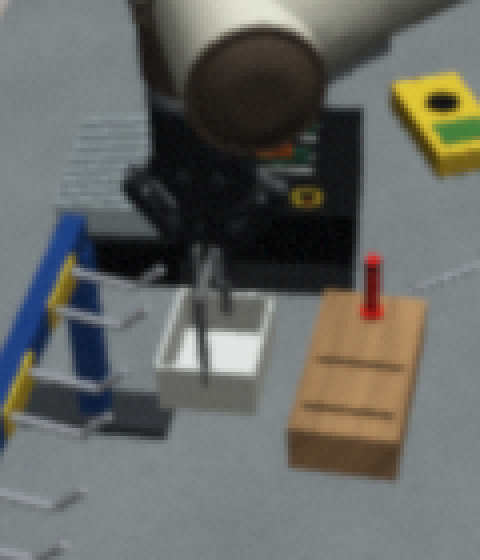

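View pics/t30.png

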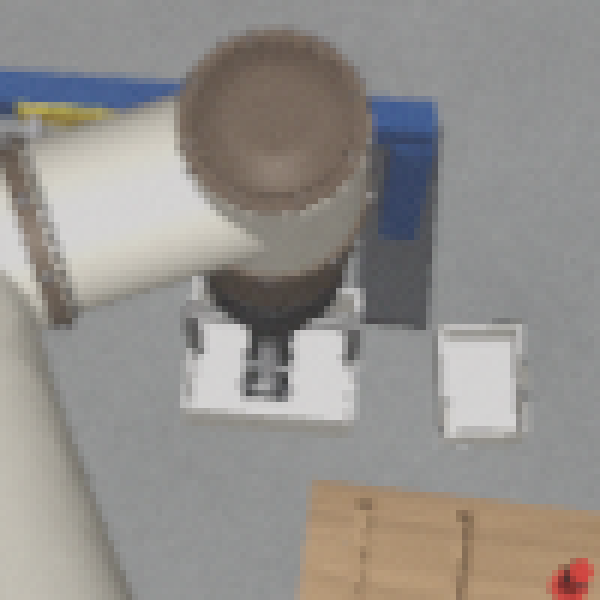

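>>> carry_out([
  [[0.018,-0.0007,0,0,0,0.2,1],[0.018,-0.0007,0,0,0,0,1],[0.018,-0.0007,0,0,0,0,1],[0.016,0,0,0,0,0,1],[0,0,0,0,0,0,1]],
])

```text
clock: 39.35
position: [644.9, 29.8, 197.3]
ee_rot: [-0.691, 0.723, 0.0, -0.0]
contact_force: [0.6, 0.1, -1.8]
gripper_width: 6.9
```

>>> carry_out([
  [[0,0,0,0,0,0,1],[0,0,0,0,0,0,1]],
])

```text
clock: 39.55
position: [643.3, 28.9, 198.4]
ee_rot: [-0.691, 0.723, 0.0, -0.0]
contact_force: [-0.6, 0.6, -1.7]
gripper_width: 6.7
```

```bash
python3 -c "
from h import *
goto(644,27,153.7,87.1)
s=cam('side');t=cam('top');p=arm.read_state()['position']
a=[[p[0],p[1],p[2]+55.3],[644,27,209],[621.5,3.3,224],[621.5,53,224]]
print(((proj(s,a)-[190,90])*7).round(),((proj(t,a)-[210,100])*8).round())
crop(s,190,90,270,180,7,'s31');crop(t,210,100,290,170,8,'t31')"
```

```text
t 39.55 pos [643.3  28.9 198.4] jawyaw 87.34 tiltfix deg [ 0.   -0.04  0.  ] F [-0.6  0.6 -1.7] w 6.7
delta mm [  0.7  -1.9 -44.7] turn -0.24
[[142. 444.]
 [151. 520.]
 [205. 465.]
 [187. 533.]] [[368. 342.]
 [372. 372.]
 [426. 413.]
 [311. 410.]]
```

View pics/s31.png

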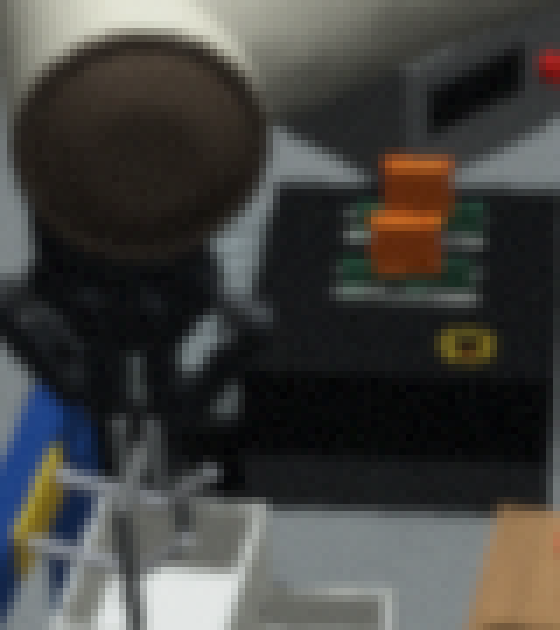

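View pics/t31.png

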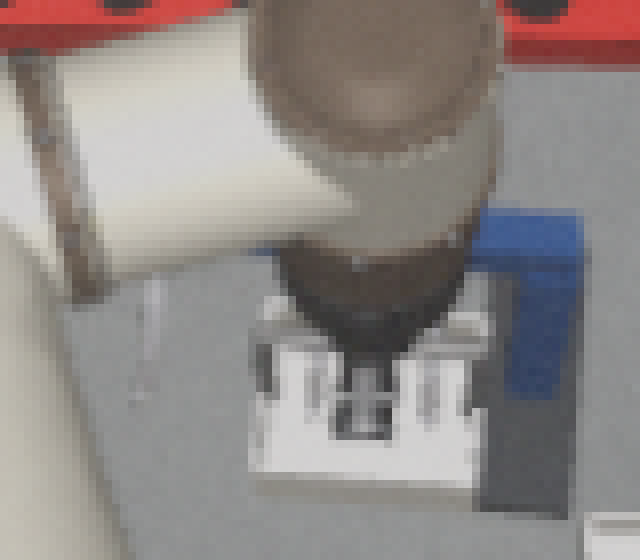

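The prongs sit at crop x≈315 and 430 with the fingers between them and the legs outside. I'm shifting −2 mm in y and lowering.

>>> carry_out([
  [[0,-0.002,-0.01,0,0,0,1],[0,0,-0.01,0,0,0,1],[0,0,-0.01,0,0,0,1],[0,0,-0.006,0,0,0,1],[0,0,0,0,0,0,1]],
])

```text
clock: 40.15
position: [643.4, 26.0, 160.4]
ee_rot: [-0.69, 0.724, 0.001, -0.001]
contact_force: [0.1, -0.6, -1.0]
gripper_width: 6.8
```

>>> carry_out([
  [[0,0,-0.003,0,0,0,1],[0,0,-0.002,0,0,0,1],[0,0,0,0,0,0,1]],
])

```text
clock: 40.45
position: [644.2, 26.3, 157.2]
ee_rot: [-0.69, 0.724, 0.0, -0.0]
contact_force: [0.2, 0.6, -0.8]
gripper_width: 6.6
```

>>> carry_out([
  [[0,0,-0.002,0,0,0,1],[0,0,0,0,0,0,1]],
])

```text
clock: 40.65
position: [644.2, 26.3, 155.2]
ee_rot: [-0.69, 0.724, 0.0, -0.0]
contact_force: [0.9, -0.4, -1.0]
gripper_width: 6.6
```

>>> carry_out([
  [[0,0,-0.001,0,0,0,1],[0,0,0,0,0,0,1]],
])

```text
clock: 40.85
position: [644.4, 26.3, 154.4]
ee_rot: [-0.69, 0.724, -0.0, 0.0]
contact_force: [-0.0, 0.0, -1.4]
gripper_width: 6.9
```

>>> carry_out([
  [[0,0,-0.001,0,0,0,1],[0,0,0,0,0,0,1]],
])

```text
clock: 41.05
position: [644.9, 26.3, 153.8]
ee_rot: [-0.69, 0.724, -0.001, 0.001]
contact_force: [0.9, -1.1, -0.2]
gripper_width: 6.6
```

>>> carry_out([
  [[0,0,-0.001,0,0,0,1],[0,0,0,0,0,0,1]],
])

```text
clock: 41.25
position: [645.3, 26.3, 153.3]
ee_rot: [-0.69, 0.724, -0.001, 0.001]
contact_force: [1.9, 0.1, 2.7]
gripper_width: 7.0
```

```bash
python3 -c "
from h import *
goto(644,27,153.7,87.1)
s=cam('side');t=cam('top')
crop(s,190,90,270,180,7,'s32');crop(t,210,100,290,170,8,'t32')"
```

```text
t 41.25 pos [645.3  26.3 153.3] jawyaw 87.29 tiltfix deg [-0.    0.16  0.  ] F [1.9 0.1 2.7] w 7.0
delta mm [-1.3  0.7  0.4] turn -0.19
```

View pics/s32.png

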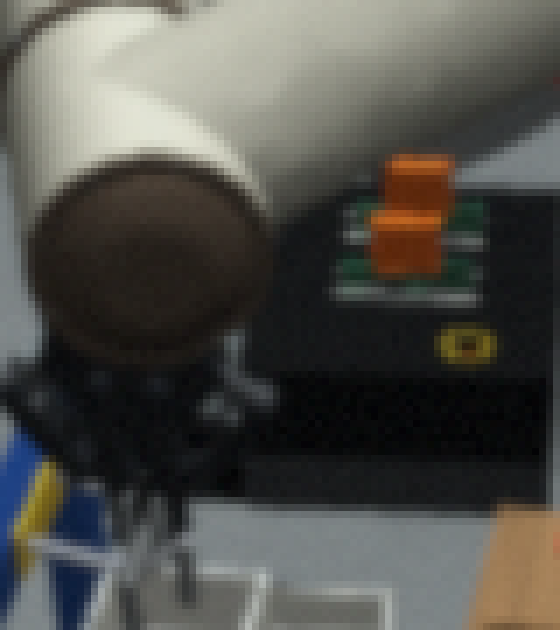

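Contact came at 153.5, matching the seat height. I'm opening a little and rising straight up.

>>> carry_out([
  [[0,0,0,0,0,0,0.8],[0,0,0,0,0,0,0.6],[0,0,0,0,0,0,0.45],[0,0,0,0,0,0,0.4],[0,0,0,0,0,0,0.4]],
])

```text
clock: 41.85
position: [643.7, 26.2, 151.7]
ee_rot: [-0.69, 0.724, 0.0, -0.001]
contact_force: [-1.1, 0.5, -0.7]
gripper_width: 25.6
```

>>> carry_out([
  [[0,0,0.006,0,0,0,0.4],[0,0,0.01,0,0,0,0.4],[0,0,0.02,0,0,0,0.4],[0,0,0.03,0,0,0,0.4],[0,0,0.02,0,0,0,0.4]],
])

```text
clock: 42.35
position: [645.1, 26.1, 241.7]
ee_rot: [-0.69, 0.724, -0.001, 0.001]
contact_force: [0.3, 1.4, 0.7]
gripper_width: 25.9
```

>>> carry_out([
  [[-0.04,0.02,0,0,0,0,0.2],[-0.04,0.03,0,0,0,2,0],[-0.03,0.035,0,0,0,3,0],[-0.02,0.04,0,0,0,3,0],[-0.01,0.04,0,0,0,3,0]],
])

```text
clock: 42.85
position: [502.8, 192.3, 240.5]
ee_rot: [0.757, -0.653, 0.0, -0.001]
contact_force: [1.0, 0.2, 1.4]
gripper_width: 42.7
```

>>> carry_out([
  [[-0.01,0.045,0,0,0,0,0],[0,0.045,0,0,0,0,0],[0,0,0,0,0,0,0],[0,0,0,0,0,0,0]],
])

```text
clock: 43.25
position: [494.0, 282.2, 238.9]
ee_rot: [0.757, -0.654, 0.0, -0.0]
contact_force: [1.0, -0.4, -0.7]
gripper_width: 43.0
```

```bash
python3 -c "
from h import *
goto(460,398,150,99)
s=cam('side');t=cam('top')
crop(s,150,90,310,320,3,'s33');crop(t,140,100,290,240,5,'t33');crop(s,185,115,275,195,7,'s34')"
```

```text
t 43.25 pos [494.  282.2 238.9] jawyaw 98.38 tiltfix deg [-0.01  0.02  0.  ] F [ 1.  -0.4 -0.7] w 43.0
delta mm [-34.  115.8 -88.9] turn 0.62
```

View pics/s33.png

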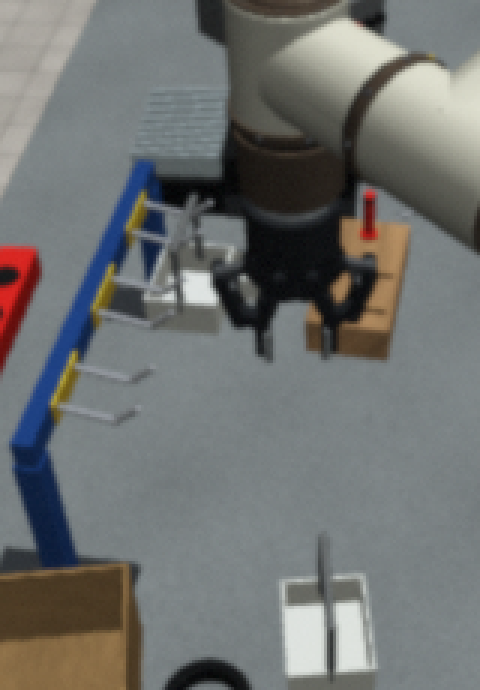

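View pics/s34.png

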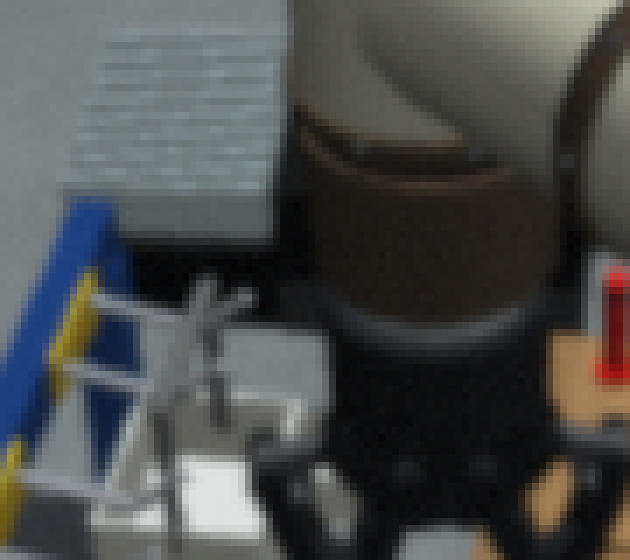

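View pics/t33.png

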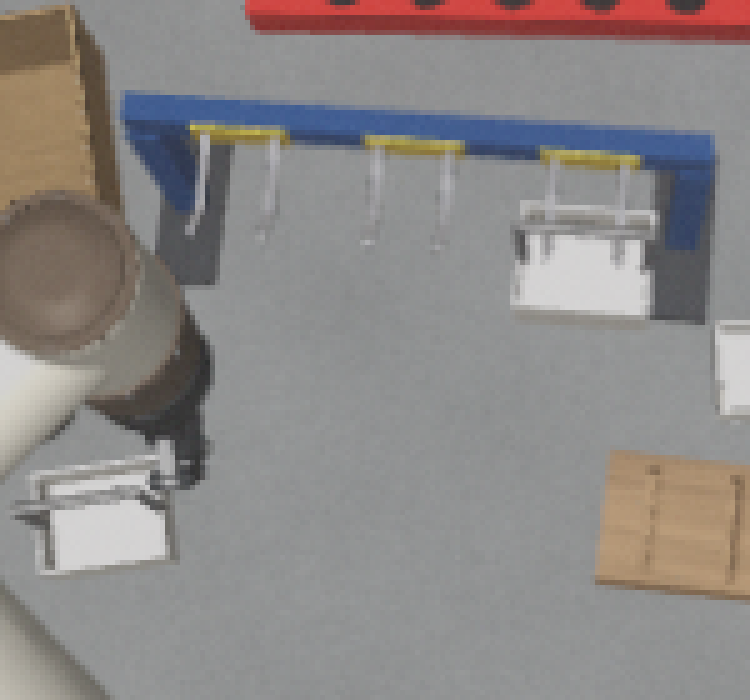

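Tub 1 hangs across both prongs of hook 1, and tub 2 hasn't moved. I'm going over it at (460, 398) with bar yaw 9.2°.

>>> carry_out([
  [[-0.0113,0.0386,0,0,0,0.8,0],[-0.0113,0.0386,-0.02,0,0,0,0],[-0.0113,0.0386,-0.03,0,0,0,0],[0,0,-0.035,0,0,0,0],[0,0,0,0,0,0,0]],
])

```text
clock: 43.85
position: [457.9, 393.8, 148.4]
ee_rot: [0.76, -0.649, -0.0, 0.006]
contact_force: [-0.5, -1.2, -0.1]
gripper_width: 42.7
```

>>> carry_out([
  [[0,0,0,0,0,0,0],[0,0,0,0,0,0,0]],
])

```text
clock: 44.05
position: [462.1, 396.8, 156.2]
ee_rot: [0.76, -0.649, 0.0, -0.002]
contact_force: [0.3, 0.1, 1.1]
gripper_width: 42.3
```

```bash
python3 -c "
from h import *
goto(460,398,58,99.2)
s=cam('side');t=cam('top');p=arm.read_state()['position']
print((proj(s,[p+[0,0,38]])-[210,210])*5)
crop(s,210,210,320,330,5,'s35');crop(t,130,180,230,245,6,'t35')"
```

```text
t 44.05 pos [462.1 396.8 156.2] jawyaw 98.99 tiltfix deg [-0.17  0.18  0.  ] F [0.3 0.1 1.1] w 42.3
delta mm [ -2.1   1.2 -98.2] turn 0.21
[[237.1396195  274.63643812]]
```

View pics/s35.png

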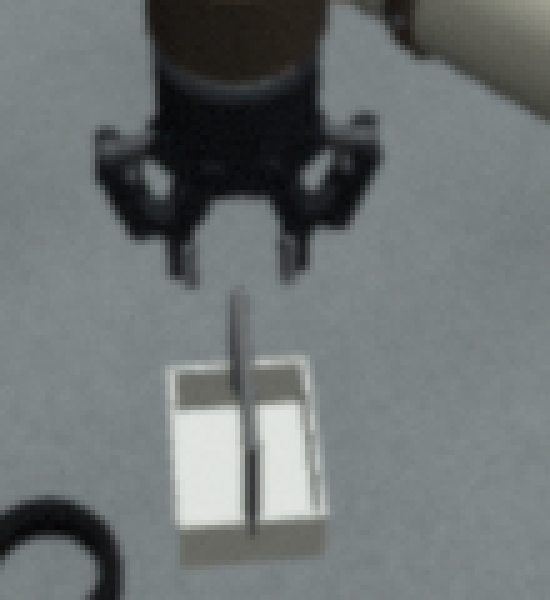

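View pics/t35.png

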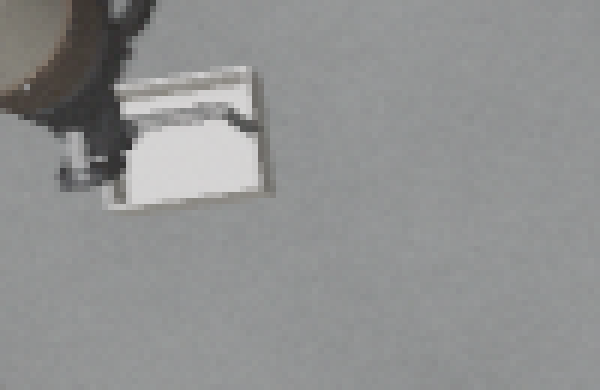

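>>> carry_out([
  [[0,0.001,-0.03,0,0,0,0],[0,0,-0.035,0,0,0,0],[0,0,-0.02,0,0,0,0],[0,0,-0.01,0,0,0,0],[0,0,0,0,0,0,0]],
])

```text
clock: 44.65
position: [460.5, 397.5, 58.2]
ee_rot: [0.761, -0.649, 0.0, 0.0]
contact_force: [0.5, 0.2, -0.1]
gripper_width: 42.3
```

>>> carry_out([
  [[0,0,0,0,0,0,0],[0,0,0,0,0,0,0]],
])

```text
clock: 44.85
position: [461.3, 398.9, 60.3]
ee_rot: [0.761, -0.649, -0.0, -0.002]
contact_force: [0.2, -0.3, 0.3]
gripper_width: 42.8
```

>>> carry_out([
  [[0,0,0,0,0,0,0.5],[0,0,0,0,0,0,0.8],[0,0,0,0,0,0,1],[0,0,0,0,0,0,1],[0,0,0,0,0,0,1]],
])

```text
clock: 45.35
position: [460.5, 398.2, 59.0]
ee_rot: [0.761, -0.649, 0.0, -0.0]
contact_force: [-2.4, -0.1, 1.9]
gripper_width: 6.9
```

>>> carry_out([
  [[0,0,0,0,0,0,1],[0,0,0,0,0,0,1]],
])

```text
clock: 45.55
position: [460.5, 398.2, 59.0]
ee_rot: [0.761, -0.649, 0.0, -0.0]
contact_force: [-2.0, 1.2, 5.4]
gripper_width: 6.8
```

>>> carry_out([
  [[0,0,0.01,0,0,0,1],[0,0,0.02,0,0,0,1],[0,0,0.035,0,0,0,1],[0,0,0.035,0,0,0,1],[0,0,0.04,0,0,0,1]],
])

```text
clock: 46.05
position: [459.7, 397.0, 198.4]
ee_rot: [0.761, -0.649, -0.0, 0.002]
contact_force: [0.3, -0.0, -1.8]
gripper_width: 6.4
```

>>> carry_out([
  [[0.01,-0.0405,0,0,0,-2,1],[0.019,-0.0405,0,0,0,-2,1],[0.021,-0.0405,0,0,0,-2,1],[0.021,-0.0405,0,0,0,-2,1],[0.021,-0.0405,0,0,0,-2,1]],
])

```text
clock: 46.55
position: [552.5, 193.6, 198.1]
ee_rot: [-0.701, 0.713, 0.0, -0.0]
contact_force: [0.4, 0.6, -0.6]
gripper_width: 6.8
```

>>> carry_out([
  [[0.021,-0.0405,0,0,0,-2,1],[0,0,0,0,0,0,1],[0,0,0,0,0,0,1],[0,0,0,0,0,0,1]],
])

```text
clock: 46.95
position: [573.0, 155.2, 198.0]
ee_rot: [-0.689, 0.725, 0.0, -0.0]
contact_force: [-0.4, 0.7, -1.4]
gripper_width: 6.7
```

```bash
python3 -c "
from h import *
goto(651.3,151.5,197,87.1)
s=cam('side');t=cam('top')
crop(s,170,100,290,240,4,'s36');crop(t,180,110,290,210,6,'t36')"
```

```text
t 46.95 pos [573.  155.2 198. ] jawyaw 87.09 tiltfix deg [ 0.   -0.05  0.  ] F [-0.4  0.7 -1.4] w 6.7
delta mm [78.3 -3.7 -1. ] turn 0.01
```

View pics/s36.png

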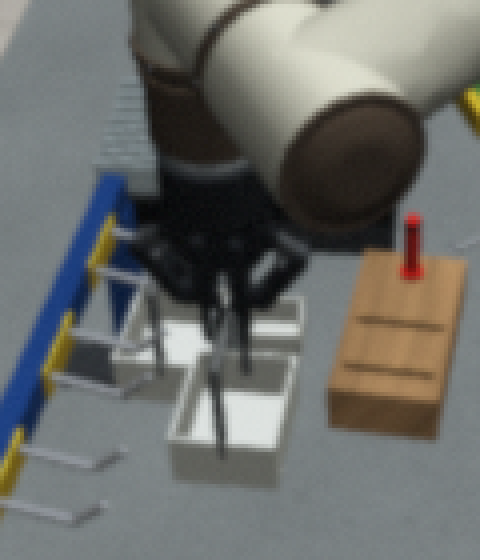

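View pics/t36.png

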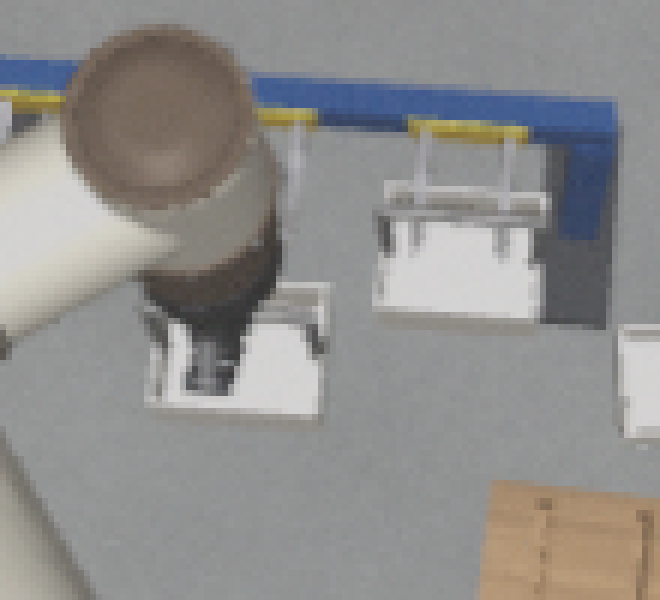

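```bash
python3 -c "
from h import *
s=cam('side');t=cam('top');p=arm.read_state()['position']+[0,0,56]
for dy in (-50,-46,0,46,50): 
  q=p+[dy*.05,dy,0]; print(dy,((proj(t,[q])-[180,110])*10).round()[0],((proj(s,[q])-[200,150])*8).round()[0])
crop(t,195,150,245,190,12,'t37');crop(s,200,150,270,225,8,'s37')"
```

```text
-50 [526. 530.] [238. 162.]
-46 [514. 529.] [236. 169.]
0 [378. 520.] [212. 251.]
46 [242. 510.] [186. 337.]
50 [230. 510.] [183. 345.]
```

View pics/t37.png

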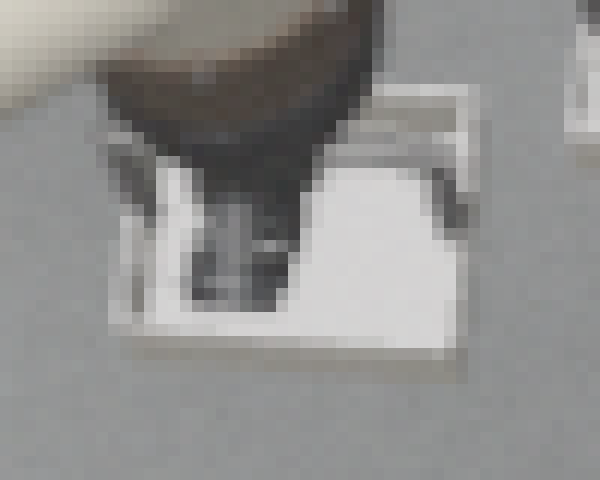

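View pics/s37.png

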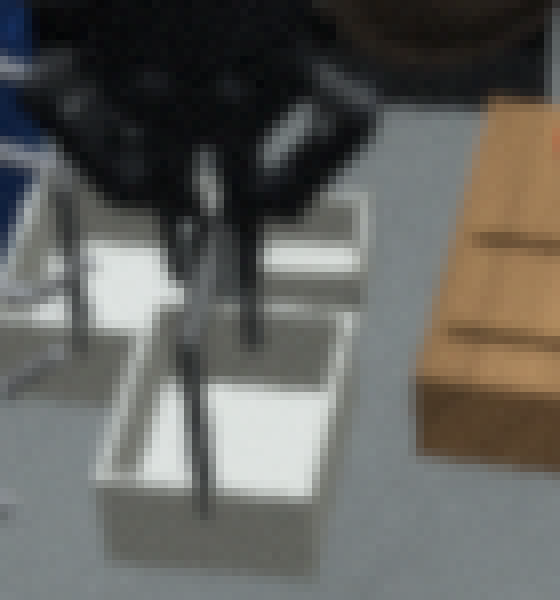

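The leg tops sit at −46 and +46 mm from the tool, so the grip is centred. I'm moving in.

>>> carry_out([
  [[0.02,-0.001,0,0,0,0,1],[0.02,-0.001,0,0,0,0,1],[0.02,-0.001,0,0,0,0,1],[0.018,-0.0007,0,0,0,0,1],[0,0,0,0,0,0,1]],
])

```text
clock: 47.65
position: [652.7, 152.0, 197.4]
ee_rot: [-0.689, 0.725, -0.0, -0.0]
contact_force: [-0.9, 0.9, -2.7]
gripper_width: 6.8
```

>>> carry_out([
  [[0,0,0,0,0,0,1],[0,0,0,0,0,0,1]],
])

```text
clock: 47.85
position: [650.6, 151.7, 198.5]
ee_rot: [-0.689, 0.725, 0.0, -0.0]
contact_force: [0.3, -0.8, -1.3]
gripper_width: 6.7
```

```bash
python3 -c "
from h import *
goto(650.5,151.5,153,87.1)
s=cam('side');t=cam('top')
crop(s,170,100,260,210,6,'s38');crop(t,180,100,280,170,7,'t38')"
```

```text
t 47.85 pos [650.6 151.7 198.5] jawyaw 87.12 tiltfix deg [ 0.   -0.03  0.  ] F [ 0.3 -0.8 -1.3] w 6.7
delta mm [ -0.1  -0.2 -45.5] turn -0.02
```

View pics/s38.png

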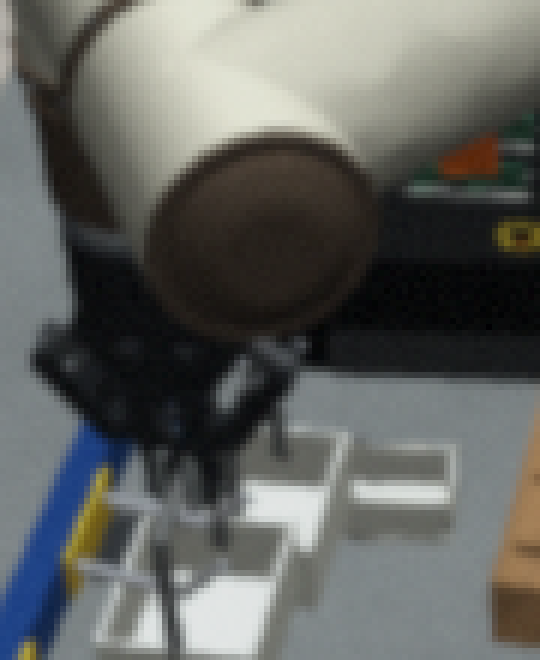

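View pics/t38.png

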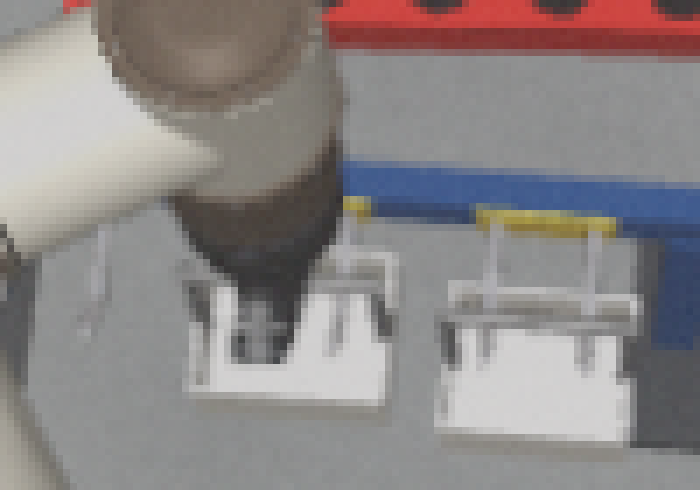

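The layout is symmetric to about 2 mm. I'm lowering onto hook 2.

>>> carry_out([
  [[0,0,-0.01,0,0,0,1],[0,0,-0.01,0,0,0,1],[0,0,-0.01,0,0,0,1],[0,0,-0.007,0,0,0,1],[0,0,0,0,0,0,1]],
])

```text
clock: 48.45
position: [650.4, 150.8, 159.3]
ee_rot: [-0.689, 0.725, 0.001, -0.002]
contact_force: [-0.9, -1.0, -2.4]
gripper_width: 6.7
```

>>> carry_out([
  [[0,0,-0.003,0,0,0,1],[0,0,-0.002,0,0,0,1],[0,0,0,0,0,0,1]],
])

```text
clock: 48.75
position: [651.4, 151.2, 156.3]
ee_rot: [-0.689, 0.725, 0.0, -0.0]
contact_force: [-0.2, -0.0, -1.2]
gripper_width: 6.8
```

>>> carry_out([
  [[0,0,-0.0015,0,0,0,1],[0,0,0,0,0,0,1]],
])

```text
clock: 48.95
position: [651.4, 151.2, 154.9]
ee_rot: [-0.689, 0.725, 0.0, 0.0]
contact_force: [-0.1, -0.1, -1.6]
gripper_width: 6.6
```

>>> carry_out([
  [[0,0,-0.001,0,0,0,1],[0,0,0,0,0,0,1]],
])

```text
clock: 49.15
position: [651.5, 151.2, 154.0]
ee_rot: [-0.689, 0.725, -0.0, 0.0]
contact_force: [0.1, 0.6, -1.1]
gripper_width: 7.0
```

>>> carry_out([
  [[0,0,-0.001,0,0,0,1],[0,0,0,0,0,0,1]],
])

```text
clock: 49.35
position: [652.0, 151.3, 153.4]
ee_rot: [-0.689, 0.725, -0.0, 0.001]
contact_force: [0.4, 0.3, -0.2]
gripper_width: 6.9
```

>>> carry_out([
  [[0,0,-0.001,0,0,0,1],[0,0,0,0,0,0,1]],
])

```text
clock: 49.55
position: [652.4, 151.3, 152.9]
ee_rot: [-0.689, 0.725, -0.001, 0.001]
contact_force: [2.3, -0.1, 2.1]
gripper_width: 7.1
```

Seated at 153 as expected. Releasing, rising and backing off to a clear spot.

>>> carry_out([
  [[0,0,0,0,0,0,0.8],[0,0,0,0,0,0,0.6],[0,0,0,0,0,0,0.45],[0,0,0,0,0,0,0.4],[0,0,0,0,0,0,0.4]],
])

```text
clock: 50.05
position: [651.0, 151.1, 151.4]
ee_rot: [-0.689, 0.725, 0.0, -0.0]
contact_force: [0.2, -0.2, 0.6]
gripper_width: 25.6
```

>>> carry_out([
  [[0,0,0.006,0,0,0,0.4],[0,0,0.01,0,0,0,0.4],[0,0,0.02,0,0,0,0.4],[0,0,0.03,0,0,0,0.4],[0,0,0.025,0,0,0,0.4]],
])

```text
clock: 50.55
position: [651.8, 151.2, 245.6]
ee_rot: [-0.689, 0.725, -0.001, 0.001]
contact_force: [-0.6, 0.8, -0.2]
gripper_width: 25.9
```

>>> carry_out([
  [[-0.04,0,0,0,0,0,0.4],[-0.045,0.02,0,0,0,0,0.4],[-0.045,0.02,0,0,0,0,0.4],[-0.045,0.02,0,0,0,0,0.4],[-0.035,0.035,0,0,0,0,0.4]],
])

```text
clock: 51.05
position: [439.4, 245.7, 244.6]
ee_rot: [-0.688, 0.725, 0.0, 0.001]
contact_force: [0.7, 1.4, 0.9]
gripper_width: 25.5
```

>>> carry_out([
  [[-0.02,0.045,0,0,0,0,0.4],[-0.02,0.045,0,0,0,0,0.4],[-0.02,0.045,0,0,0,0,0.4],[0,0.045,0,0,0,0,0.4],[0,0,0,0,0,0,0.4]],
])

```text
clock: 51.55
position: [380.7, 431.0, 243.0]
ee_rot: [-0.69, 0.723, 0.0, 0.001]
contact_force: [-1.7, -0.8, -0.4]
gripper_width: 25.9
```

```bash
python3 -c "
from h import *
goto(400,400,230,90)
s=cam('side');t=cam('top')
crop(s,150,80,320,300,3,'s39');crop(t,170,100,390,240,3.6,'t39');crop(s,165,120,265,220,6,'s40')"
```

```text
t 51.55 pos [380.7 431.  243. ] jawyaw 87.34 tiltfix deg [-0.09  0.05  0.  ] F [-1.7 -0.8 -0.4] w 25.9
delta mm [ 19.3 -31.  -13. ] turn 2.66
```

View pics/s39.png

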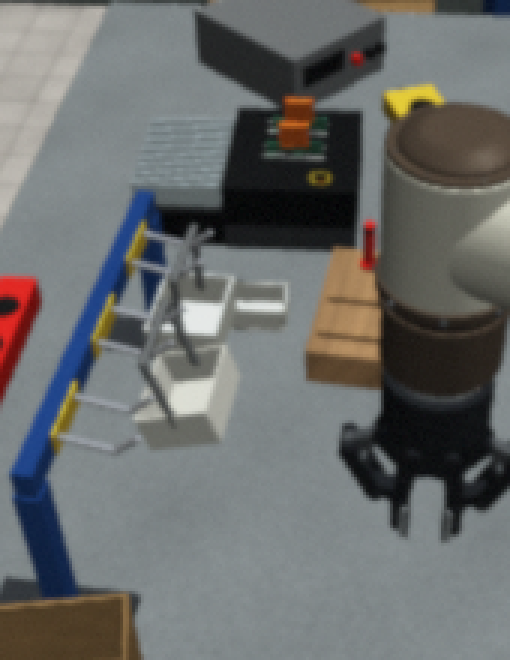

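View pics/t39.png

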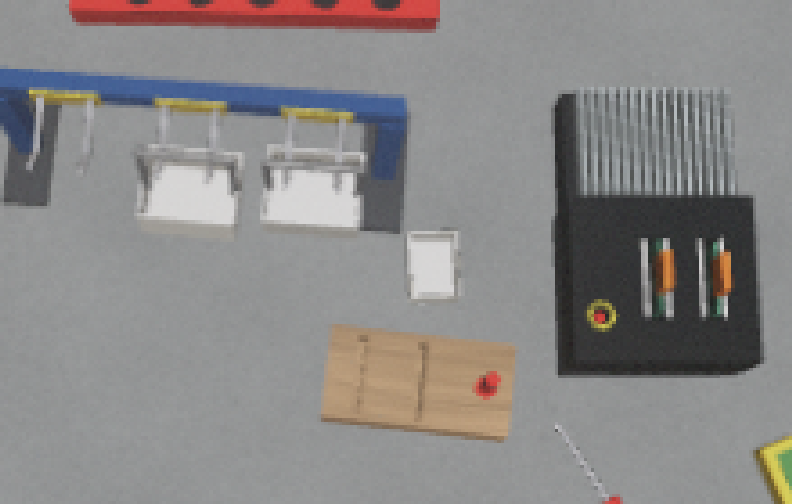

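View pics/s40.png

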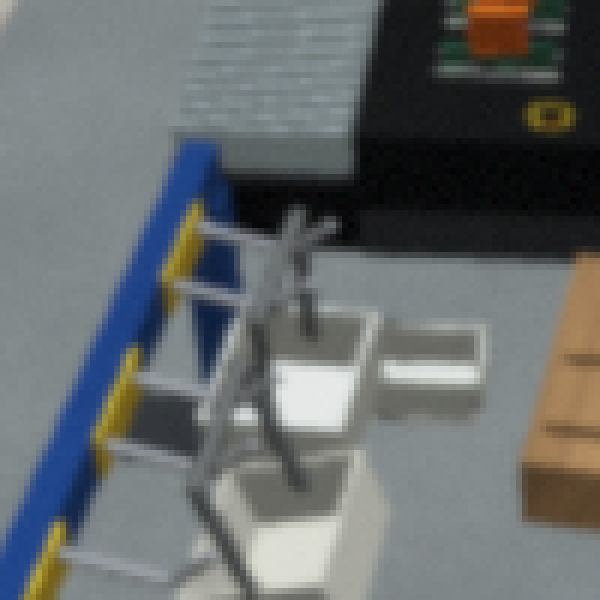

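The second tub on hook 2 is tilted in this frame, with its legs slanted, so it may be swinging. I'll let time pass and look again.

>>> carry_out([
  [[0,0,0,0,0,0,0.4],[0,0,0,0,0,0,0.4],[0,0,0,0,0,0,0.4],[0,0,0,0,0,0,0.4],[0,0,0,0,0,0,0.4]],
])

```text
clock: 52.15
position: [381.6, 425.8, 243.2]
ee_rot: [-0.689, 0.725, 0.0, 0.0]
contact_force: [0.3, 0.0, -0.3]
gripper_width: 25.6
```

```bash
python3 -c "
from h import *
s=cam('side');crop(s,165,120,265,240,5,'s41')"
```

>>> carry_out([
  [[0,0,0,0,0,0,0.4],[0,0,0,0,0,0,0.4],[0,0,0,0,0,0,0.4],[0,0,0,0,0,0,0.4],[0,0,0,0,0,0,0.4]],
])

```text
clock: 52.7
position: [381.4, 426.2, 242.9]
ee_rot: [-0.689, 0.725, -0.0, -0.0]
contact_force: [0.6, -1.1, 0.4]
gripper_width: 25.6
```

>>> carry_out([
  [[0,0,0,0,0,0,0.4],[0,0,0,0,0,0,0.4],[0,0,0,0,0,0,0.4],[0,0,0,0,0,0,0.4],[0,0,0,0,0,0,0.4]],
])

```text
clock: 53.2
position: [381.4, 426.2, 242.9]
ee_rot: [-0.689, 0.725, -0.0, -0.0]
contact_force: [0.1, 0.7, -0.3]
gripper_width: 25.5
```

```bash
python3 -c "
from h import *
s=cam('side');crop(s,165,120,265,240,5,'s42')"
```

```text
(no output)
```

View pics/s41.png

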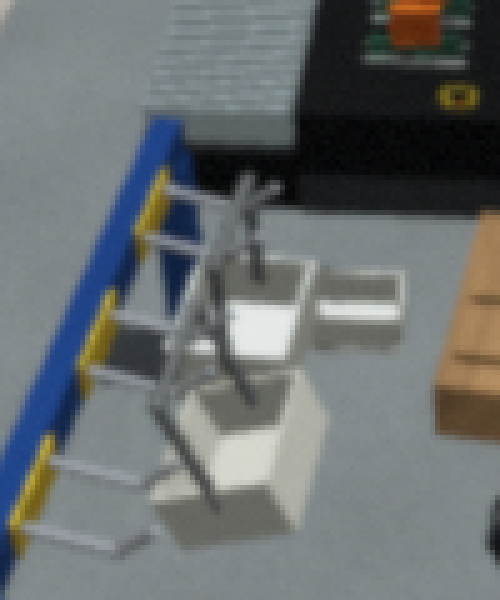

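View pics/s42.png

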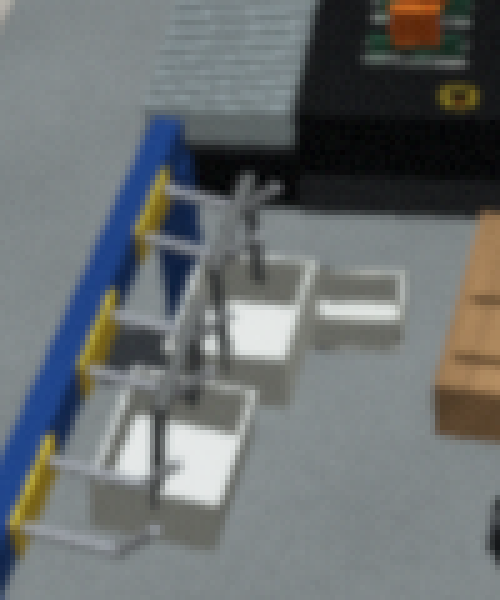

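It is swinging but still on the hook. I'm waiting for it to settle.

>>> carry_out([
  [[0,0,0,0,0,0,0.4],[0,0,0,0,0,0,0.4],[0,0,0,0,0,0,0.4],[0,0,0,0,0,0,0.4],[0,0,0,0,0,0,0.4]],
])

```text
clock: 53.75
position: [381.4, 426.2, 242.9]
ee_rot: [-0.689, 0.725, 0.0, 0.0]
contact_force: [0.2, -0.2, 0.3]
gripper_width: 25.4
```

>>> carry_out([
  [[0,0,0,0,0,0,0.4],[0,0,0,0,0,0,0.4],[0,0,0,0,0,0,0.4],[0,0,0,0,0,0,0.4],[0,0,0,0,0,0,0.4]],
])

```text
clock: 54.25
position: [381.4, 426.2, 242.9]
ee_rot: [-0.689, 0.725, 0.0, -0.0]
contact_force: [-0.3, -0.5, -0.0]
gripper_width: 25.7
```

>>> carry_out([
  [[0,0,0,0,0,0,0.4],[0,0,0,0,0,0,0.4],[0,0,0,0,0,0,0.4],[0,0,0,0,0,0,0.4],[0,0,0,0,0,0,0.4]],
])

```text
clock: 54.75
position: [381.4, 426.2, 242.9]
ee_rot: [-0.689, 0.725, -0.0, -0.0]
contact_force: [0.2, 0.7, -0.1]
gripper_width: 25.8
```

>>> carry_out([
  [[0,0,0,0,0,0,0.4],[0,0,0,0,0,0,0.4],[0,0,0,0,0,0,0.4],[0,0,0,0,0,0,0.4],[0,0,0,0,0,0,0.4]],
])

```text
clock: 55.25
position: [381.4, 426.2, 242.9]
ee_rot: [-0.689, 0.725, -0.0, 0.0]
contact_force: [0.0, 0.1, -0.2]
gripper_width: 25.5
```

>>> carry_out([
  [[0,0,0,0,0,0,0.4],[0,0,0,0,0,0,0.4],[0,0,0,0,0,0,0.4],[0,0,0,0,0,0,0.4],[0,0,0,0,0,0,0.4]],
])

```text
clock: 55.75
position: [381.4, 426.2, 242.9]
ee_rot: [-0.689, 0.725, -0.0, -0.0]
contact_force: [0.2, 0.3, 0.1]
gripper_width: 25.8
```

>>> carry_out([
  [[0,0,0,0,0,0,0.4],[0,0,0,0,0,0,0.4],[0,0,0,0,0,0,0.4],[0,0,0,0,0,0,0.4],[0,0,0,0,0,0,0.4]],
])

```text
clock: 56.25
position: [381.4, 426.2, 242.9]
ee_rot: [-0.689, 0.725, -0.0, 0.0]
contact_force: [-0.7, -0.4, 0.0]
gripper_width: 25.6
```

```bash
cat > sw.py <<'E'
from h import *
import sys
a=[]
for i in range(12):
    s=cam('side'); g=cv2.cvtColor(s["color"],cv2.COLOR_RGB2GRAY)
    m=(g[190:235,180:235]>175); ys,xs=np.nonzero(m); a.append((xs.mean().round(2)+180,ys.mean().round(2)+190,len(xs)))
    if i in(0,6): crop(s,165,120,265,240,3,f'{sys.argv[1]}_{i}')
print(a, arm.read_state()['clock'])
E
python3 sw.py w1; python3 -c "
import cv2,numpy as np
cv2.imwrite('pics/w1.png',np.hstack([cv2.imread('pics/w1_0.png'),cv2.imread('pics/w1_6.png')]))"
```

```text
[(np.float64(199.01), np.float64(209.35), 295), (np.float64(198.21), np.float64(209.28), 293), (np.float64(199.04), np.float64(209.56), 296), (np.float64(201.74), np.float64(209.99), 270), (np.float64(205.2), np.float64(210.15), 235), (np.float64(208.1), np.float64(210.16), 233), (np.float64(210.11), np.float64(210.07999999999998), 223), (np.float64(211.37), np.float64(209.61), 206), (np.float64(211.01), np.float64(209.8), 206), (np.float64(209.23), np.float64(210.14), 231), (np.float64(207.48), np.float64(210.03), 237), (np.float64(204.13), np.float64(210.11), 245)] 56.85
```

View pics/w1.png

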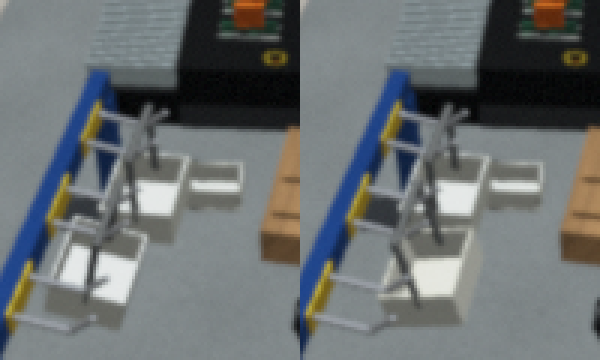

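Swing amplitude is about ±6.5 px (roughly 14°) and decaying. More waiting, and there is plenty of time.

>>> carry_out([
  [[0,0,0,0,0,0,0.4],[0,0,0,0,0,0,0.4],[0,0,0,0,0,0,0.4],[0,0,0,0,0,0,0.4],[0,0,0,0,0,0,0.4]],
])

```text
clock: 57.35
position: [381.4, 426.2, 242.9]
ee_rot: [-0.689, 0.725, -0.0, -0.0]
contact_force: [-0.2, 0.8, -0.3]
gripper_width: 25.2
```

>>> carry_out([
  [[0,0,0,0,0,0,0.4],[0,0,0,0,0,0,0.4],[0,0,0,0,0,0,0.4],[0,0,0,0,0,0,0.4],[0,0,0,0,0,0,0.4]],
])

```text
clock: 57.85
position: [381.4, 426.2, 242.9]
ee_rot: [-0.689, 0.725, -0.0, 0.0]
contact_force: [-0.2, 1.0, -0.5]
gripper_width: 25.3
```

>>> carry_out([
  [[0,0,0,0,0,0,0.4],[0,0,0,0,0,0,0.4],[0,0,0,0,0,0,0.4],[0,0,0,0,0,0,0.4],[0,0,0,0,0,0,0.4]],
])

```text
clock: 58.35
position: [381.4, 426.2, 242.9]
ee_rot: [-0.689, 0.725, -0.0, 0.0]
contact_force: [-0.1, 0.8, -0.2]
gripper_width: 25.6
```

>>> carry_out([
  [[0,0,0,0,0,0,0.4],[0,0,0,0,0,0,0.4],[0,0,0,0,0,0,0.4],[0,0,0,0,0,0,0.4],[0,0,0,0,0,0,0.4]],
])

```text
clock: 58.85
position: [381.4, 426.2, 242.9]
ee_rot: [-0.689, 0.725, -0.0, -0.0]
contact_force: [-0.0, 0.8, 0.5]
gripper_width: 25.9
```

>>> carry_out([
  [[0,0,0,0,0,0,0.4],[0,0,0,0,0,0,0.4],[0,0,0,0,0,0,0.4],[0,0,0,0,0,0,0.4],[0,0,0,0,0,0,0.4]],
])

```text
clock: 59.35
position: [381.4, 426.2, 242.9]
ee_rot: [-0.689, 0.725, 0.0, -0.0]
contact_force: [-0.3, -0.9, -0.3]
gripper_width: 25.7
```

>>> carry_out([
  [[0,0,0,0,0,0,0.4],[0,0,0,0,0,0,0.4],[0,0,0,0,0,0,0.4],[0,0,0,0,0,0,0.4],[0,0,0,0,0,0,0.4]],
])

```text
clock: 59.85
position: [381.4, 426.2, 242.9]
ee_rot: [-0.689, 0.725, 0.0, -0.0]
contact_force: [-0.2, -0.5, 0.2]
gripper_width: 25.4
```

>>> carry_out([
  [[0,0,0,0,0,0,0.4],[0,0,0,0,0,0,0.4],[0,0,0,0,0,0,0.4],[0,0,0,0,0,0,0.4],[0,0,0,0,0,0,0.4]],
])

```text
clock: 60.35
position: [381.4, 426.2, 242.9]
ee_rot: [-0.689, 0.725, 0.0, -0.0]
contact_force: [-0.1, -0.1, -0.2]
gripper_width: 25.7
```

>>> carry_out([
  [[0,0,0,0,0,0,0.4],[0,0,0,0,0,0,0.4],[0,0,0,0,0,0,0.4],[0,0,0,0,0,0,0.4],[0,0,0,0,0,0,0.4]],
])

```text
clock: 60.85
position: [381.4, 426.2, 242.9]
ee_rot: [-0.689, 0.725, -0.0, -0.0]
contact_force: [-0.5, -0.5, 0.2]
gripper_width: 25.7
```

```bash
python3 sw.py w2 | sed 's/np.float64//g'
```

```text
[((202.87), (210.19), 259), ((204.48), (209.98), 251), ((206.04), (210.0), 243), ((207.52), (209.95), 238), ((208.1), (210.11), 234), ((208.32), (210.1), 230), ((208.11), (209.99), 232), ((207.52), (210.22), 232), ((206.07), (210.03), 244), ((204.44), (210.09), 243), ((203.4), (210.31), 256), ((202.7), (210.23), 255)] 61.45
```

The amplitude halves about every 4 s. I'm waiting about 15 s more.

```bash
python3 -c "
from h import *
for i in range(300): optics.get_image('side')
print(arm.read_state()['clock'])"; python3 sw.py w3 | sed 's/np.float64//g'
```

```text
76.45
[((205.85), (210.1), 236), ((205.96), (210.09), 238), ((205.87), (210.03), 238), ((205.8), (210.04), 239), ((205.81), (210.14), 236), ((205.84), (210.16), 234), ((205.73), (210.06), 236), ((205.84), (210.05), 236), ((205.74), (210.03), 238), ((205.84), (210.12), 236), ((205.85), (210.0), 240), ((205.76), (210.09), 237)] 77.05
```

Now still to within 0.1 px. A final look at everything.

```bash
python3 -c "
from h import *
s=cam('side');t=cam('top')
crop(s,165,90,305,240,4,'s50');crop(t,170,100,390,240,3.6,'t50');crop(t,0,0,512,384,1.5,'t51')"
```

```text
(no output)
```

View pics/s50.png

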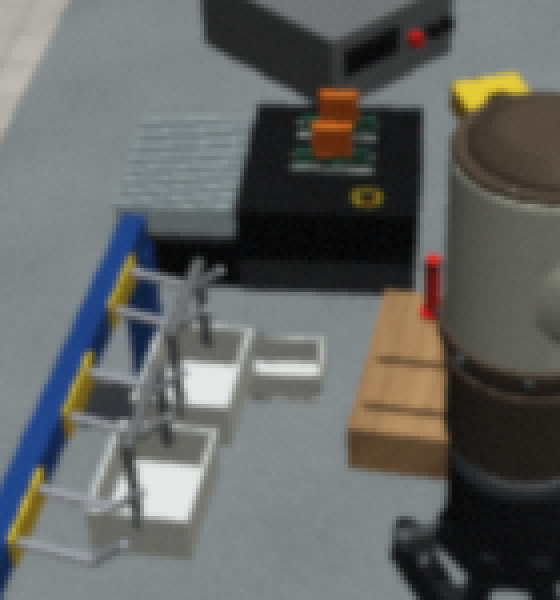

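View pics/t50.png

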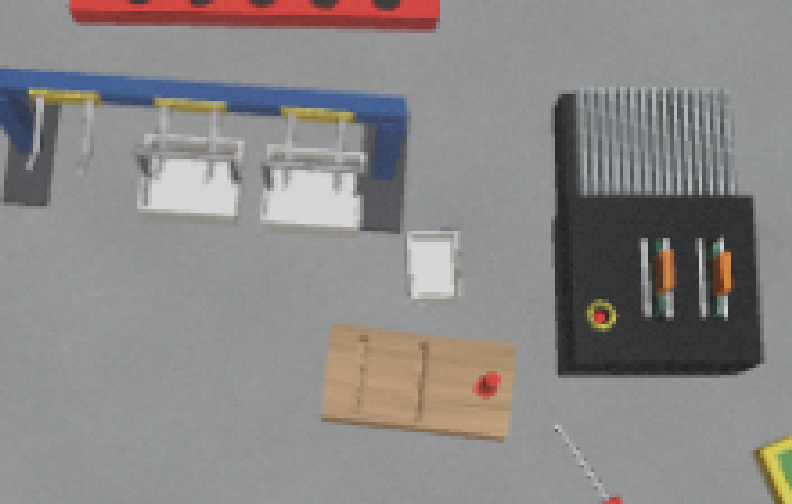

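View pics/t51.png

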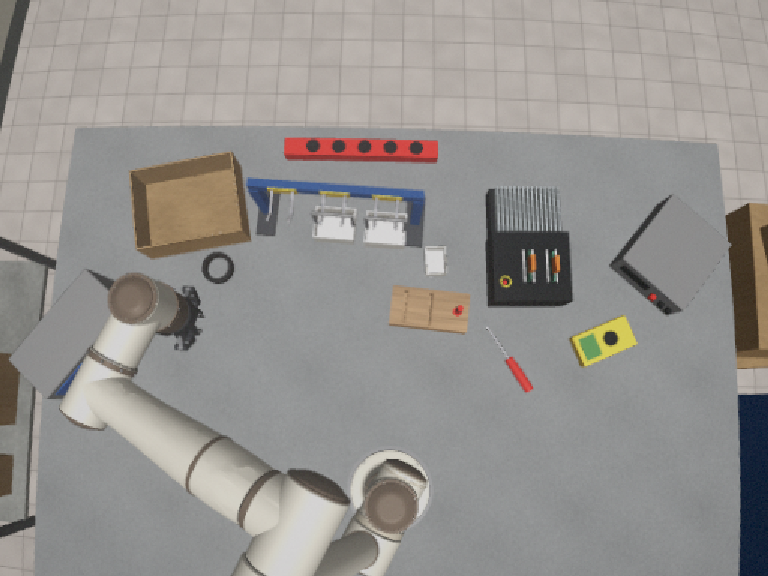

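Both tubs hang level across both prongs, the cards are seated and the probe is down and upright. The flask is hidden under the wrist in the top view, so I'll check it from the side and hand in.

```bash
python3 -c "
from h import *
s=cam('side');crop(s,190,280,330,384,4,'s52')"
```

```text
(no output)
```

View pics/s52.png

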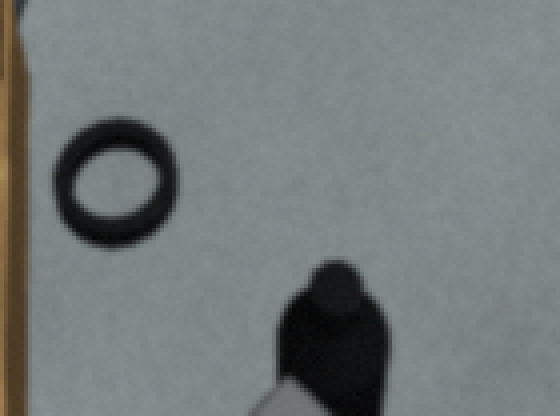

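The flask (crop (335,290)) and the tape roll are where they were at the start. Handing in.

```bash
python3 -c "
from bench import job_done
print(job_done())"
```

```text
the job is handed in; nothing more can be done
None
```

I finished the whole job and handed it in at about 78 s of the 200 s allowed. No verdict is reported.

- **Cards:** both are in the unit, card 1 in slot b and card 2 in slot a. Each stopped at the height expected for the slot floor.
- **Reset button:** after both cards were in, I pressed it to its stop with the probe. The tip read about 84.5 mm (85 expected) at about 15 N, and I held it for just over a second.
- **Probe:** it is back upright in its hole with its guard resting on the stand, at the same height as before I took it.
- **Tubs:** only two were present. They hang on hooks 1 and 2, each across both prongs. In the last pictures both look level, and the hook 2 tub, the one I tracked, moved less than 0.2 px over 0.6 s.
- **Other things:** in the last pictures everything I could see was where it had been. The flask is hidden in the top view and was checked from the side.

**What disagreed:**
- **Fingertip height:** the real fingertips sit about 38 mm above the reported tool position. My first grasp of card 1 therefore closed on air just above it. I confirmed the offset by a light touch on the table (6 N) and corrected for it from then on.
- **Tub on hook 2:** it was swinging widely after I let go. I don't know whether my release or the announced knock caused it, so I waited about 25 s for it to settle.

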